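Set the toppled reagent bottles back up on the shaker and restart it

TASK

The reagent bottles have fallen over and the shaker is still running: first switch it off at the toggle, then take the ear defenders off its mat and hang them over the steel rail, the bar between the cups under the headband, and stand every fallen bottle upright on the shaker's mat, each with its whole base on the mat. Only when all that is done switch the shaker fully on again. Leave the other things on the bench standing where they are.

Things in the scene. Friction and masses are not known exactly. Their poses are not given: they have to be found in the camera images.
- bottle0: squat square reagent bottle with orange screw cap, its lower 50 mm filled amber, clear above with white labels: 64 x 64 mm square body 94 mm high, 125 mm high in all, cap 42 mm across (96 to 125 mm above the underside), about 0.3 kg, bottom-heavy; starts lying on a flat side on the bench. Origin: centre of the underside; z towards the cap, x and y square to the sides. May be absent
- bottle1: squat square reagent bottle with orange screw cap, its lower 50 mm filled pink, clear above with white labels: 64 x 64 mm square body 94 mm high, 125 mm high in all, cap 42 mm across (96 to 125 mm above the underside), about 0.3 kg, bottom-heavy; starts lying on a flat side on the bench. Origin: centre of the underside; z towards the cap, x and y square to the sides. May be absent
- bottle2: squat square reagent bottle with orange screw cap, its lower 50 mm filled blue, clear above with white labels: 64 x 64 mm square body 94 mm high, 125 mm high in all, cap 42 mm across (96 to 125 mm above the underside), about 0.3 kg, bottom-heavy; starts lying on a flat side on the bench. Origin: centre of the underside; z towards the cap, x and y square to the sides. May be absent
- bottle3: squat square reagent bottle with orange screw cap, its lower 50 mm filled green, clear above with white labels: 64 x 64 mm square body 94 mm high, 125 mm high in all, cap 42 mm across (96 to 125 mm above the underside), about 0.3 kg, bottom-heavy; starts lying on a flat side on the bench. Origin: centre of the underside; z towards the cap, x and y square to the sides. May be absent
- shaker_mat (a point): middle of the top of the dark rubber mat, 250 x 250 mm, on the white orbital shaker; 90 mm above the bench; the platform does not move. z up, x and y along the mat's edges
- power (a joint): the shaker's power toggle, on a separate grey box standing on the bench: 0 = off (leaning to the box's red patch, the side nearer the robot), 1.0 rad = on (leaning to the green patch, away from the robot); stays where it is left, turns with light friction
- power_tip (a point): centre of the red ball, 28 mm across, at the end of the toggle; 85 mm from the hinge
- switchbox: grey switch box, 130 x 62 x 40 mm, fixed; origin centre of the underside, x from the red (off) to the green (on) end; the toggle's hinge lies along y, 40 mm above the origin
- muffs: yellow ear defenders, grey headband, 150 mm wide (x), 62 mm (y), 176 mm high, standing on their two cups; about 0.22 kg. Origin centre of the underside, between the cups, z up through the top of the band. On top of the band is a black rubber block to grip, 36 (x) x 24 (y) mm, from 143 to 176 mm above the origin. Gap between the cups 78 mm, from the underside up to the band
- muffs_crown (a point): underside of the headband's peak, 137 mm above the muffs' origin; same axes as the muffs
- rail_mid (a point): middle of the axis of the steel hanging rail: a level bar 16 mm across, 200 mm long, running along this point's y, 165 mm above the bench, on a post at each end (foot 70 mm across)
- rack: bright green tube rack, 90 x 140 x 48 mm (bystander)
- tipbox: blue tip box, 85 x 120 x 62 mm (bystander)
- flask: round clear glass flask, 90 mm across, 178 mm high (bystander)
- spray: white spray bottle with red trigger, 84 mm across, 209 mm high (bystander)
- jar: low jar with blue lid, 60 mm across, 85 mm high (bystander)
- dishes: stack of clear dishes, 90 mm across, 45 mm high (bystander)
- spatula: lab spatula, 180 mm long, lying (bystander)
Mind the look-alikes: they are no part of the job. What is shaped like the muffs but brown or purple is not meant.

How it is judged:
On the way, in this order (a step that is already met when the one before it is completed fails the run):
1. the shaker is switched off (value of joint power below 0.12 rad), for 0.2 s.
2. still off: the ear defenders hang over the rail and every bottle stands upright on the mat (value of joint power below 0.2 rad and angle between each of bottle0, bottle1, bottle2, bottle3's own z axis and vertical below 0.12 rad and x of bottle0 in the frame of shaker_mat between -0.092 and 0.092 m and y of bottle0 in the frame of shaker_mat between -0.092 and 0.092 m and z of bottle0 in the frame of shaker_mat between -0.006 and 0.008 m and x of bottle1 in the frame of shaker_mat between -0.092 and 0.092 m and y of bottle1 in the frame of shaker_mat between -0.092 and 0.092 m and z of bottle1 in the frame of shaker_mat between -0.006 and 0.008 m and x of bottle2 in the frame of shaker_mat between -0.092 and 0.092 m and y of bottle2 in the frame of shaker_mat between -0.092 and 0.092 m and z of bottle2 in the frame of shaker_mat between -0.006 and 0.008 m and x of bottle3 in the frame of shaker_mat between -0.092 and 0.092 m and y of bottle3 in the frame of shaker_mat between -0.092 and 0.092 m and z of bottle3 in the frame of shaker_mat between -0.006 and 0.008 m and x of muffs_crown in the frame of rail_mid between -0.025 and 0.025 m and y of muffs_crown in the frame of rail_mid between -0.09 and 0.09 m and z of muffs_crown in the frame of rail_mid between 0 and 0.022 m and angle between muffs's own z axis and vertical below 0.5 rad), for 0.2 s.
3. the shaker is switched on again (value of joint power above 0.88 rad), for 0.2 s.
At the end, for the whole second after the job is handed in: toggle on (above 0.88 rad); every bottle upright (within 0.12 rad) on the mat, its centre within 92 mm of the middle along x and y; ear defenders hanging with the bar at most 22 mm below the band's peak and 25 mm off it sideways, within 0.5 rad of upright; all released and at rest (value of joint power above 0.88 rad and angle between each of bottle0, bottle1, bottle2, bottle3's own z axis and vertical below 0.12 rad and x of bottle0 in the frame of shaker_mat between -0.092 and 0.092 m and y of bottle0 in the frame of shaker_mat between -0.092 and 0.092 m and z of bottle0 in the frame of shaker_mat between -0.006 and 0.008 m and x of bottle1 in the frame of shaker_mat between -0.092 and 0.092 m and y of bottle1 in the frame of shaker_mat between -0.092 and 0.092 m and z of bottle1 in the frame of shaker_mat between -0.006 and 0.008 m and x of bottle2 in the frame of shaker_mat between -0.092 and 0.092 m and y of bottle2 in the frame of shaker_mat between -0.092 and 0.092 m and z of bottle2 in the frame of shaker_mat between -0.006 and 0.008 m and x of bottle3 in the frame of shaker_mat between -0.092 and 0.092 m and y of bottle3 in the frame of shaker_mat between -0.092 and 0.092 m and z of bottle3 in the frame of shaker_mat between -0.006 and 0.008 m and x of muffs_crown in the frame of rail_mid between -0.025 and 0.025 m and y of muffs_crown in the frame of rail_mid between -0.09 and 0.09 m and z of muffs_crown in the frame of rail_mid between 0 and 0.022 m and angle between muffs's own z axis and vertical below 0.5 rad and linear speed of each of bottle0, bottle1, bottle2, bottle3, muffs below 0.03 m/s); the robot touches nothing.
It fails at once if another thing on the bench is pushed more than 50 mm away (distance of any of rack, tipbox, flask, spray, jar, dishes, spatula from where it was at the start of the episode above 0.05 m).
It fails at once if a flask, spray bottle, jar or other standing bystander is knocked over (angle between any of rack, tipbox, flask, spray, jar, dishes's own z axis and vertical above 0.6 rad).
Of bottle0, bottle1, bottle2, bottle3 only 3 to 4 are there at a start; the rules pass over those that are not, and their reading is None.
At some moment in a run one of bottle0, bottle1, bottle2, bottle3 may be knocked a few centimetres aside while the robot is not near it.
Once in a run the grip may slacken for a moment while it holds something.
It also fails if it takes over 210 s, if anything falls off the work surface, if the arm or the gripper's body presses on something with over 40 N, if the wrist force passes 120 N, or if a joint passes its speed limit or range.

ROBOT

A 6-joint arm with a two-finger parallel gripper is mounted at the origin on the work surface. World frame = base frame: x ahead of the robot, y to its left, z up, the work surface at z = 0. Lengths are in m, angles in rad, forces in N, time in s.
With the tool pointing down it reaches from about 0.225 to 0.875 m from the base axis. Payload 3.4 kg.
Tool frame: the origin (TCP) lies at the very end of the fingers, on their centre line; the grasp point (between the pads) lies manip.grip_point_offset behind it (manip.grip_point_offset is the distance from the TCP to the grasp point, in m); z points along the fingers, y is the line along which they close (so a half turn about z gives the same grasp; the last joint's range is limited). The gripper opens to 85 mm and grips with 20 to 120 N. Pads are 22 mm wide; open, the fingers measure 114 mm over their backs; the gripper's body (76 mm by 85 mm) begins 54 mm behind the grasp point. The pads swing forward as they close: fully open they stand 13 mm farther back than shut.
Start: joints at [-1.445, 0.276, 1.505, -0, 1.361, -0.121], TCP at [0.14, -0.558, 0.231] pointing down, gripper open.
Joint ranges: [-2.89, 2.89], [-0.75, 2.08], [0.22, 2.7], [-1.18, 4.32], [0.11, 2.71], [-2.7, 2.7]. Speed limits (rad/s): [2.57, 2.57, 3.14, 3.14, 3.14, 3.14].

INTERFACE

Orientations are given as a unit quaternion [w, x, y, z].
In Python, from rig import manip gives the robot as it stands.
- The arm moves only by the shell command python3 -m pendant 'ROWS' [FORCE]. ROWS is JSON, a list of rows, each an object of numbers: "jaw": the opening, from -1 (shut) to 1 (fully open); "tx", "ty", "tz": the shift along the world's x, y, z in cm; "ax", "ay", "az": the turn, a rotation vector about the world's x, y, z in degrees. In form: [{"jaw": .., "tx": .., "ty": .., "tz": .., "ax": .., "ay": .., "az": ..}, ...]. A call has 1 to 10 rows; each row is the pose to reach, as a shift and turn from the pose commanded when the call began; what a row does not reach only later rows make up. A row lasts 1/8 s, in which the tool goes at most 62.5 mm and 10.7 degrees, less where a joint would pass 70% of its speed; a pose out of reach is approached as far as the arm can. A call with a gripper value outside its range is refused whole. The fingers move at their own pace and stop on an object; FORCE is the grip in N (left out, the last holds). Time passes only in rows, so rows that repeat a pose let the fingers close. It gives the time, the measured TCP pose, the force, the opening and the grip force at its end, in the units of the state.
- manip.get_state(): the state, without advancing time (a new reading comes with each control period).
- manip.get_image(name): name is "scene" or "side" or "wrist"; returns a dict with "pixels" (420x560x3 uint8, blue, green, red), "depth" (420x560 float32, m along the optical axis (not along the pixel's ray), 0 where there is no reading), "fx", "fy", "cx", "cy" (pixels), "pose" (4x4, takes a point from camera to world coordinates). Camera axes: x right, y down, z forward; pixel columns grow to the right and rows downward; lengths in m; the calibration is good to about 2 mm. The wrist camera is an equidistant fisheye: a pixel r from the principal point sees the ray r / f radians off the axis. A picture is of the moment at which its call begins.
- manip.sign_off(): hands the job in; it is judged then, once.
The state is a dict: "clock": time; "qpos": joint angles; "qd": joint speeds; "effort": joint torques, N m; "position": TCP position; "ee_rot": TCP orientation; "contact_force": force on the tool from outside, world axes, zero at the start; "moment": the same for the moment, N m; "width": finger opening in m; "gripper_force": force on a finger pad.
Only numpy, scipy, OpenCV 4.12 (cv2) and the standard library are available. Lean on these libraries where they do the work, as an engineer would, in place of code of your own. Each camera call takes 0.05 s, during which the arm holds its last target. There are 200 camera calls.

## Working session

There is one attempt and no reset: what is moved stays moved. The work goes in short steps, Python scripts to look and compute and a shell command to move; the robot and the scene stay as the last step left them, time stands still between calls to the robot, and variables do not carry over. Pictures are saved under pics/ and viewed, at most 14 in all, crops included, and the job is handed in when it is done.

```bash
ls; mkdir -p pics
python3 - <<'E'
from rig import manip
import cv2,numpy as np
print(manip.get_state(), manip.grip_point_offset)
for n in("scene","side"):
    d=manip.get_image(n); cv2.imwrite(f"pics/{n}0.png",d["pixels"]); np.savez(f"{n}0.npz",**d)
    print(n,d["fx"],d["fy"],d["cx"],d["cy"],d["pose"].round(3).tolist())
E
```

```text
pics
{'clock': 0.0, 'qpos': array([-1.44500203e+00,  2.76590667e-01,  1.50617858e+00,  5.00355463e-06,
        1.36069502e+00, -1.21015433e-01]), 'qd': array([-3.39410500e-04, -6.06233268e-05, -1.31431520e-03,  4.27099703e-04,
        9.68871448e-04,  7.74879004e-05]), 'effort': array([ 5.36900679e-04, -4.16774189e+01, -2.45805287e+01, -3.82080501e-06,
        1.11978455e-02, -5.16257757e-07]), 'position': array([ 0.14039755, -0.55702882,  0.23042408]), 'ee_rot': array([-9.35807763e-04,  9.92394908e-01,  1.23091312e-01,  2.10228042e-07]), 'contact_force': array([-0.39528114,  0.08528719, -0.99280794]), 'moment': array([-0.00564148,  0.00146179,  0.05534448]), 'gripper_force': 0.0, 'width': 0.08551112510805785} 0.0187
scene 481.40828889147315 481.40828889147315 285.3293878112863 208.4124358346383 [[-0.724, 0.495, -0.481, 1.309], [0.69, 0.5, -0.524, 0.894], [-0.019, -0.711, -0.703, 1.407], [0.0, 0.0, 0.0, 1.0]]
side 473.0666786895833 473.0666786895833 288.5314360640584 213.15789650949966 [[-0.999, -0.047, 0.023, 0.43], [-0.051, 0.779, -0.625, 1.061], [0.011, -0.625, -0.78, 1.464], [0.0, 0.0, 0.0, 1.0]]
```

View pics/scene0.png

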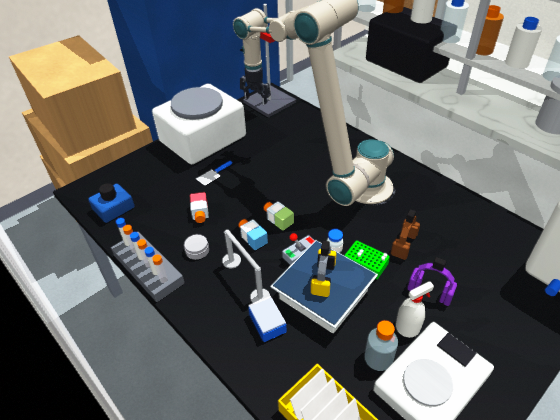

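View pics/side0.png

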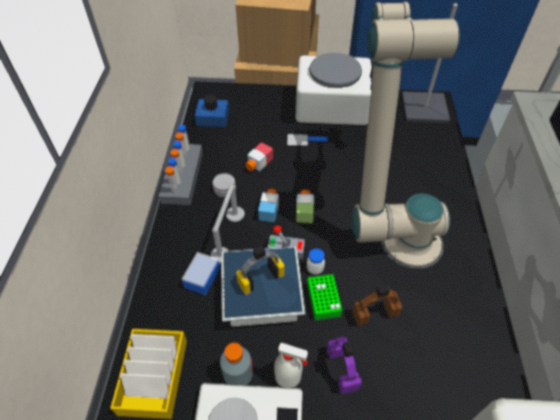

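The scene view shows pink (199,205), blue (253,234) and green (280,214) bottles; amber isn't visible. The yellow muffs are on the mat at (322,275), the switch box at (298,247), and the rail from (232,262) to (262,297). The brown (405,240) and purple (432,283) muffs are look-alikes. Next I'll fuse the depth into a top view.

```bash
cat > h.py <<'E'
import numpy as np,cv2
def cloud(d):
    v,u=np.mgrid[0:420,0:560]; z=d["depth"]; 
    P=np.stack([(u-d["cx"])/d["fx"]*z,(v-d["cy"])/d["fy"]*z,z],-1)
    T=d["pose"]; W=P@T[:3,:3].T+T[:3,3]; W[z<=0]=np.nan
    return W, d["pixels"]
def top(ds,x0,x1,y0,y1,s):
    # image: rows = x decreasing downward from x1, cols = y decreasing to the right from y1
    H,Wd=int((x1-x0)*s),int((y1-y0)*s); im=np.zeros((H,Wd,3),np.uint8); hm=np.full((H,Wd),-1.)
    for d in ds:
        W,p=cloud(d); W=W.reshape(-1,3);p=p.reshape(-1,3)
        ok=np.isfinite(W[:,0]);W=W[ok];p=p[ok]
        r=((x1-W[:,0])*s).astype(int);c=((y1-W[:,1])*s).astype(int)
        ok=(r>=0)&(r<H)&(c>=0)&(c<Wd)&(W[:,2]<.3); o=np.argsort(W[ok,2])
        for rr,cc,z,q in zip(r[ok][o],c[ok][o],W[ok,2][o],p[ok][o]):
            if z>hm[rr,cc]-.005:
                im[rr:rr+2,cc:cc+2]=q; hm[rr:rr+2,cc:cc+2]=z
    return im
E
python3 - <<'E'
from h import *
ds=[dict(np.load(n+"0.npz")) for n in("scene","side")]
im=top(ds,.1,.95,-.65,.5,650)
for k in range(1,9): cv2.putText(im,f"{k/10}",(0,int((.95-k/10)*650)),0,.35,(255,255,255))
for k in range(-6,6): cv2.putText(im,f"{k/10}",(int((.5-k/10)*650),10),0,.35,(255,255,255))
cv2.imwrite("pics/top0.png",im);print(im.shape)
for n,d in zip(("scene","side"),ds):
    W,p=cloud(d); h=cv2.cvtColor(p,cv2.COLOR_BGR2HSV)
    z=W[...,2]; inb=(W[...,0]>.2)&(W[...,0]<.9)&(abs(W[...,1])<.7)&(z>.005)&(z<.3)
    S=h[...,1]>110;V=h[...,2]>60;H=h[...,0]
    for nm,m in dict(pink=((H>165)|(H<3)),orange=(H>3)&(H<16),yellow=(H>18)&(H<32),green=(H>35)&(H<50),bgreen=(H>50)&(H<75),blue=(H>95)&(H<110),purple=(H>125)&(H<150)).items():
        m=(m&S&V&inb).astype(np.uint8); k,l,st,_=cv2.connectedComponentsWithStats(m)
        for i in range(1,k):
            if st[i,4]>25:
                Q=W[l==i]; print(n,nm,st[i,:2]+st[i,2:4]//2,st[i,4],"med",np.median(Q,0).round(3),"lo",np.percentile(Q,3,0).round(3),"hi",np.percentile(Q,97,0).round(3))
E
```

```text
(552, 747, 3)
scene pink [198 197] 120 med [ 0.598 -0.408  0.064] lo [ 0.568 -0.439  0.051] hi [ 0.627 -0.382  0.071]
scene pink [294 237] 48 med [0.513 0.065 0.127] lo [0.498 0.05  0.113] hi [0.521 0.074 0.135]
scene pink [310 240] 35 med [0.426 0.062 0.041] lo [0.415 0.046 0.035] hi [0.436 0.079 0.046]
scene pink [417 299] 47 med [0.454 0.544 0.178] lo [0.437 0.533 0.163] hi [0.463 0.55  0.186]
scene orange [268 207] 41 med [ 0.423 -0.183  0.048] lo [ 0.4   -0.193  0.029] hi [ 0.436 -0.172  0.058]
scene orange [200 217] 77 med [ 0.653 -0.329  0.036] lo [ 0.629 -0.349  0.017] hi [ 0.668 -0.318  0.051]
scene orange [243 223] 36 med [ 0.553 -0.182  0.049] lo [ 0.532 -0.192  0.027] hi [ 0.567 -0.168  0.057]
scene orange [400 244] 348 med [0.224 0.329 0.063] lo [0.203 0.304 0.012] hi [0.239 0.357 0.118]
scene orange [385 333] 106 med [0.62  0.547 0.165] lo [0.6   0.517 0.14 ] hi [0.627 0.561 0.178]
scene yellow [332 258] 56 med [0.492 0.234 0.155] lo [0.478 0.221 0.112] hi [0.503 0.248 0.167]
scene yellow [320 287] 302 med [0.611 0.288 0.14 ] lo [0.589 0.261 0.097] hi [0.627 0.31  0.163
[... 2734 characters left out ...]
 0.34  0.053]
side blue [214 113] 539 med [ 0.832 -0.611  0.062] lo [ 0.79  -0.691  0.013] hi [ 0.897 -0.594  0.081]
side blue [318 139] 73 med [ 0.363 -0.536  0.016] lo [ 0.327 -0.549  0.007] hi [ 0.402 -0.525  0.026]
side blue [267 212] 314 med [ 0.555 -0.072  0.057] lo [ 0.525 -0.109  0.008] hi [ 0.586 -0.061  0.068]
side blue [262 282] 3091 med [0.54  0.287 0.089] lo [0.432 0.145 0.083] hi [0.662 0.368 0.095]
side blue [316 255] 148 med [0.366 0.135 0.084] lo [0.343 0.114 0.078] hi [0.387 0.158 0.09 ]
side blue [201 280] 209 med [0.745 0.251 0.026] lo [0.713 0.173 0.007] hi [0.816 0.269 0.046]
side purple [344 366] 819 med [0.273 0.545 0.067] lo [0.232 0.449 0.014] hi [0.318 0.582 0.143]
```

View pics/top0.png

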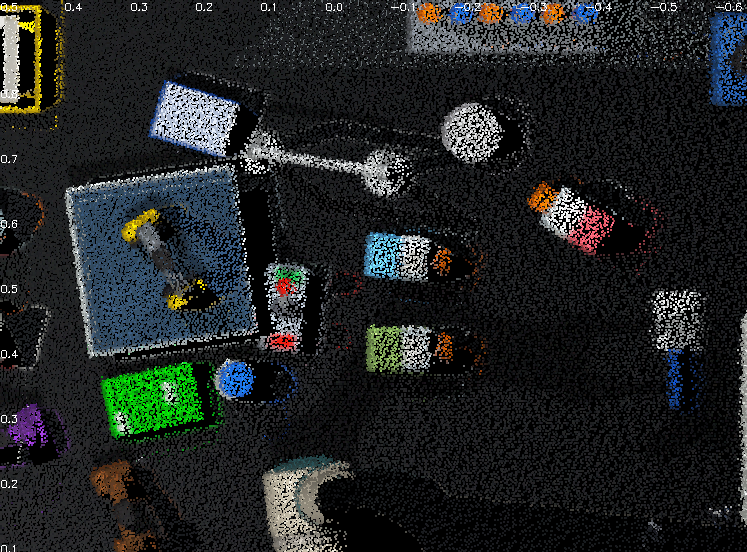

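The top view gives, in world metres: blue at (.56,-.12) and green at (.41,-.12), both with caps to -y; pink at (.62,-.38) with its cap at about +50°. The mat centre is about (.55,.25). The rail runs from (.716,.097) to (.685,-.097), and the toggle ball is at (.51,.065,.124). I'll move towards the toggle now and refine the measurements alongside.

```bash
python3 -m pendant '[{"jaw":-1,"tx":21,"ty":30,"tz":1},{"jaw":-1,"tx":21,"ty":30,"tz":1},{"jaw":-1,"tx":21,"ty":30,"tz":1},{"jaw":-1,"tx":21,"ty":30,"tz":1},{"jaw":-1,"tx":21,"ty":30,"tz":1},{"jaw":-1,"tx":21,"ty":30,"tz":1},{"jaw":-1,"tx":43,"ty":62,"tz":1},{"jaw":-1,"tx":43,"ty":62,"tz":1},{"jaw":-1,"tx":43,"ty":62,"tz":1},{"jaw":-1,"tx":43,"ty":62,"tz":1}]'
python3 - <<'E'
from h import *
ds=[dict(np.load(n+"0.npz")) for n in("scene","side")]
Q=[];C=[]
for d in ds:
    W,p=cloud(d); Q.append(W.reshape(-1,3)); C.append(cv2.cvtColor(p,cv2.COLOR_BGR2HSV).reshape(-1,3))
Q=np.vstack(Q);C=np.vstack(C); x,y,z=Q.T
m=(abs(z-.09)<.006)&(x>.38)&(x<.72)&(y>.09)&(y<.41)
r=cv2.minAreaRect(Q[m][:,:2].astype(np.float32)*1000); print("mat+rim",r)
m&=(C[:,0]>95)&(C[:,0]<115)&(C[:,1]>90); print("mat",cv2.minAreaRect(Q[m][:,:2].astype(np.float32)*1000))
m=(abs(z-.168)<.012)&(x>.66)&(x<.74)&(abs(y)<.115); v=Q[m]; l=cv2.fitLine(v[:,:2].astype(np.float32),cv2.DIST_L2,0,.01,.01).ravel(); print("rail",l,v.min(0),v.max(0),np.percentile(v[:,2],95))
m=(z>.225)&(z<.285)&(x>.5)&(x<.6)&(y>.2)&(y<.32); print("block",m.sum(),cv2.minAreaRect(Q[m][:,:2].astype(np.float32)*1000),np.median(Q[m],0),Q[m].max(0))
m=(z>.1)&(z<.2)&(x>.44)&(x<.65)&(y>.17)&(y<.33)&(C[:,0]>18)&(C[:,0]<32)&(C[:,1]>110); print("cups",cv2.minAreaRect(Q[m][:,:2].astype(np.float32)*1000))
for nm,a in dict(blue=(.5,.62,-.24,-.03),green=(.36,.47,-.24,-.03),pink=(.53,.7,-.47,-.3)).items():
    m=(x>a[0])&(x<a[1])&(y>a[2])&(y<a[3])&(z>.058)&(z<.08); print(nm,cv2.minAreaRect(Q[m][:,:2].astype(np.float32)*1000),np.median(Q[m],0))
E
```

```text
mat+rim ((550.625, 252.36288452148438), (297.2383728027344, 339.89202880859375), 89.75858306884766)
mat ((520.8511352539062, 246.86038208007812), (312.2651062011719, 251.96815490722656), 7.709948539733887)
rail [0.15777518 0.98747504 0.7023103  0.01623687] [ 0.67453539 -0.10345736  0.15639797] [0.72804971 0.11496432 0.17994522] 0.17549232667794507
block 312 ((547.8935546875, 247.8225860595703), (58.68691635131836, 28.21418571472168), 32.92331314086914) [0.55417873 0.25356661 0.25836741] [0.57920273 0.27179473 0.27025805]
cups ((551.8043212890625, 249.85260009765625), (155.31651306152344, 65.47732543945312), 33.635684967041016)
blue ((553.6209716796875, -120.05108642578125), (116.7782211303711, 66.2041244506836), 84.34998321533203) [ 0.55575882 -0.10816214  0.06337595]
green ((413.66717529296875, -116.85899353027344), (109.0103759765625, 69.1436538696289), 87.64546966552734) [ 0.41380607 -0.11146306  0.06340898]
pink ((615.7062377929688, -377.5397033691406), (129.82235717773438, 67.67753601074219), 57.966304779052734) [ 0.61204133 -0.38438449  0.06359963]invalid input at $[0]: expected keys jaw, tx, ty, tz, ax, ay, az
```

```bash
python3 -m pendant '[{"jaw":-1,"tx":21,"ty":30,"tz":1,"ax":0,"ay":0,"az":0},{"jaw":-1,"tx":21,"ty":30,"tz":1,"ax":0,"ay":0,"az":0},{"jaw":-1,"tx":21,"ty":30,"tz":1,"ax":0,"ay":0,"az":0},{"jaw":-1,"tx":21,"ty":30,"tz":1,"ax":0,"ay":0,"az":0},{"jaw":-1,"tx":21,"ty":30,"tz":1,"ax":0,"ay":0,"az":0},{"jaw":-1,"tx":21,"ty":30,"tz":1,"ax":0,"ay":0,"az":0},{"jaw":-1,"tx":43,"ty":62,"tz":1,"ax":0,"ay":0,"az":0},{"jaw":-1,"tx":43,"ty":62,"tz":1,"ax":0,"ay":0,"az":0},{"jaw":-1,"tx":43,"ty":62,"tz":1,"ax":0,"ay":0,"az":0},{"jaw":-1,"tx":43,"ty":62,"tz":1,"ax":0,"ay":0,"az":0}]'
```

```text
clock: 1.35
position: [0.4928, -0.0497, 0.2412]
ee_rot: [0.0, 0.992, 0.123, -0.0]
contact_force: [0.7, -1.4, -0.4]
width: 0.0002
gripper_force: 0.0
```

```bash
python3 -m pendant '[{"jaw":-1,"tx":8,"ty":11,"tz":0,"ax":0,"ay":0,"az":0},{"jaw":-1,"tx":8,"ty":11,"tz":0,"ax":0,"ay":0,"az":0},{"jaw":-1,"tx":8,"ty":11,"tz":0,"ax":0,"ay":0,"az":0},{"jaw":-1,"tx":8,"ty":11,"tz":0,"ax":0,"ay":0,"az":0},{"jaw":-1,"tx":8,"ty":11,"tz":0,"ax":0,"ay":0,"az":0}]'
python3 - <<'E'
from rig import manip
from h import *
d=manip.get_image("side"); W,p=cloud(d)
h=cv2.cvtColor(p,cv2.COLOR_BGR2HSV)
m=((h[...,0]>172)|(h[...,0]<4))&(h[...,1]>150)&(W[...,2]>.08)&(W[...,2]<.15)&(abs(W[...,0]-.5)<.08)&(abs(W[...,1]-.06)<.05)
print(m.sum(),W[m].min(0),W[m].max(0),np.median(W[m],0))
print(manip.get_state()["position"])
cv2.imwrite("pics/s1.png",cv2.resize(p[170:340,180:420],None,fx=3,fy=3))
E
```

```text
clock: 1.98
position: [0.5711, 0.0571, 0.2412]
ee_rot: [0.0, 0.992, 0.122, -0.001]
contact_force: [-1.5, -0.4, -0.3]
width: -0.0
gripper_force: 0.0
45 [0.49582444 0.05086411 0.11231836] [0.5210057  0.07395387 0.13420531] [0.50700337 0.06480567 0.1249508 ]
[0.57116047 0.05702011 0.24137541]
```

View pics/s1.png

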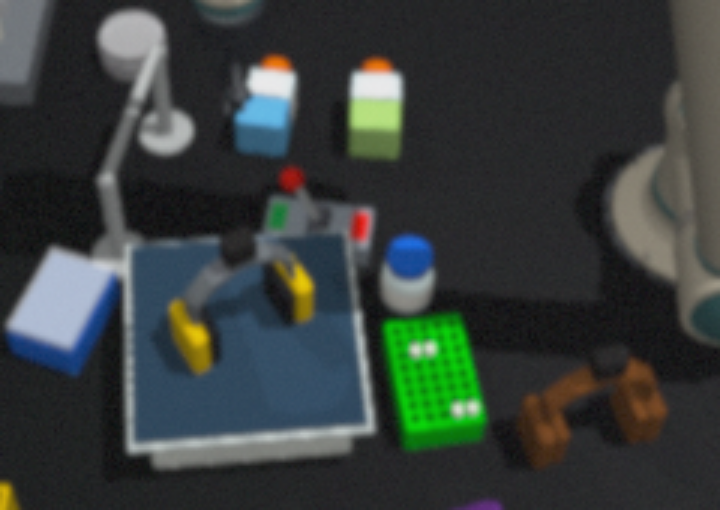

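The crop shows the yellow muffs with black grip block on the mat at about (240,290), with brown at (590,400) as the look-alike. The toggle is leaning to green, so the shaker is on. I'll descend beyond the ball and push it towards the robot.

```bash
python3 -m pendant '[{"jaw":-1,"tx":0,"ty":0.7,"tz":-6,"ax":0,"ay":0,"az":0},{"jaw":-1,"tx":0,"ty":0.7,"tz":-12,"ax":0,"ay":0,"az":0},{"jaw":-1,"tx":0,"ty":0.7,"tz":-14,"ax":0,"ay":0,"az":0},{"jaw":-1,"tx":0,"ty":0.7,"tz":-14,"ax":0,"ay":0,"az":0},{"jaw":-1,"tx":-3,"ty":0.7,"tz":-14,"ax":0,"ay":0,"az":0},{"jaw":-1,"tx":-5,"ty":0.7,"tz":-14,"ax":0,"ay":0,"az":0},{"jaw":-1,"tx":-7,"ty":0.7,"tz":-14,"ax":0,"ay":0,"az":0},{"jaw":-1,"tx":-9,"ty":0.7,"tz":-14,"ax":0,"ay":0,"az":0},{"jaw":-1,"tx":-10.5,"ty":0.7,"tz":-14,"ax":0,"ay":0,"az":0},{"jaw":-1,"tx":-11,"ty":0.7,"tz":-14,"ax":0,"ay":0,"az":0}]'
python3 -m pendant '[{"jaw":-1,"tx":-0.5,"ty":0,"tz":0,"ax":0,"ay":0,"az":0},{"jaw":-1,"tx":-0.5,"ty":0,"tz":0,"ax":0,"ay":0,"az":0}]'
python3 -m pendant '[{"jaw":-1,"tx":-0.6,"ty":0,"tz":0,"ax":0,"ay":0,"az":0},{"jaw":-1,"tx":-0.6,"ty":0,"tz":0,"ax":0,"ay":0,"az":0}]'
```

```text
clock: 3.28
position: [0.4622, 0.0651, 0.1024]
ee_rot: [0.0, 0.992, 0.123, 0.001]
contact_force: [1.9, -0.0, -1.9]
width: 0.0003
gripper_force: 0.8
clock: 3.52
position: [0.4608, 0.0651, 0.1023]
ee_rot: [0.001, 0.992, 0.123, 0.004]
contact_force: [5.3, -0.3, -1.6]
width: 0.0
gripper_force: 2.7
clock: 3.78
position: [0.4604, 0.065, 0.1027]
ee_rot: [0.001, 0.992, 0.123, 0.009]
contact_force: [15.2, -0.1, -10.7]
width: -0.0003
gripper_force: 7.4
```

```bash
python3 -m pendant '[{"jaw":-1,"tx":3,"ty":0,"tz":0,"ax":0,"ay":0,"az":0},{"jaw":-1,"tx":3,"ty":0,"tz":6,"ax":0,"ay":0,"az":0},{"jaw":0.6,"tx":3,"ty":0,"tz":12,"ax":0,"ay":0,"az":0},{"jaw":0.6,"tx":3,"ty":0,"tz":18,"ax":0,"ay":0,"az":0},{"jaw":0.6,"tx":6,"ty":5,"tz":20,"ax":0,"ay":0,"az":10},{"jaw":0.6,"tx":9,"ty":10,"tz":20,"ax":0,"ay":0,"az":19},{"jaw":0.6,"tx":10.2,"ty":15,"tz":20,"ax":0,"ay":0,"az":19},{"jaw":0.6,"tx":10.2,"ty":18.5,"tz":20,"ax":0,"ay":0,"az":19},{"jaw":0.6,"tx":10.2,"ty":18.5,"tz":20,"ax":0,"ay":0,"az":19},{"jaw":0.6,"tx":10.2,"ty":18.5,"tz":20,"ax":0,"ay":0,"az":19}]'
python3 - <<'E'
from rig import manip
from h import *
d=manip.get_image("wrist"); cv2.imwrite("pics/w1.png",d["pixels"]); print(d["fx"],d["pose"].round(3))
for n in("scene","side"):
    np.savez(n+"1.npz",**manip.get_image(n))
s=manip.get_state(); print(s["position"],s["qpos"])
d=dict(np.load("side1.npz"));W,p=cloud(d);h=cv2.cvtColor(p,cv2.COLOR_BGR2HSV)
m=((h[...,0]>172)|(h[...,0]<4))&(h[...,1]>150)&(W[...,2]>.08)&(W[...,2]<.15)&(abs(W[...,0]-.47)<.1)&(abs(W[...,1]-.06)<.05)
print(m.sum(),W[m].min(0),W[m].max(0),np.median(W[m],0))
E
```

```text
clock: 5.03
position: [0.553, 0.2497, 0.301]
ee_rot: [0.001, 0.958, 0.285, -0.001]
contact_force: [-0.2, 0.1, -0.2]
width: 0.0685
gripper_force: 0.0
325.19226210127806 [[ 0.547 -0.794 -0.264  0.621]
 [-0.837 -0.519 -0.174  0.294]
 [ 0.001  0.316 -0.949  0.444]
 [ 0.     0.     0.     1.   ]]
[0.55311308 0.24917552 0.30152169] [ 3.08995950e-01  2.95978164e-01  1.30504103e+00 -6.27270637e-04
  1.54073395e+00  1.30279257e+00]
43 [0.4213812  0.0575179  0.11126574] [0.44654465 0.08440038 0.13224972] [0.43265005 0.07140939 0.12101518]
```

View pics/w1.png

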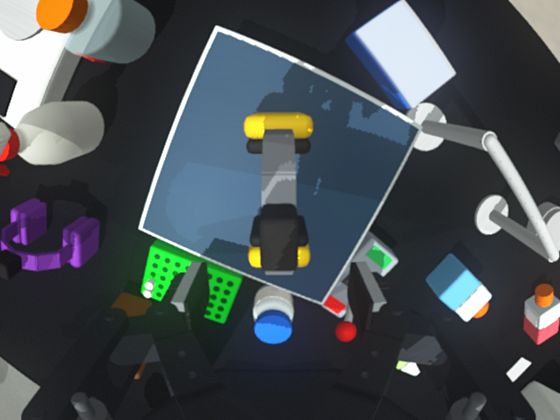

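Wrist view: the toggle (345,330) is off. The muffs sit centred between the fingers, with the block at (280,240) and yellow cups at (279,125) and (279,257). Descending to grip the block.

```bash
python3 -m pendant '[{"jaw":0.6,"tx":-0.2,"ty":0,"tz":-4,"ax":0,"ay":0,"az":0},{"jaw":0.6,"tx":-0.2,"ty":0,"tz":-7.2,"ax":0,"ay":0,"az":0},{"jaw":0.6,"tx":-0.2,"ty":0,"tz":-7.2,"ax":0,"ay":0,"az":0},{"jaw":-1,"tx":-0.2,"ty":0,"tz":-7.2,"ax":0,"ay":0,"az":0},{"jaw":-1,"tx":-0.2,"ty":0,"tz":-7.2,"ax":0,"ay":0,"az":0},{"jaw":-1,"tx":-0.2,"ty":0,"tz":-7.2,"ax":0,"ay":0,"az":0},{"jaw":-1,"tx":-0.2,"ty":0,"tz":-7.2,"ax":0,"ay":0,"az":0},{"jaw":-1,"tx":-0.2,"ty":0,"tz":-7.2,"ax":0,"ay":0,"az":0}]' 60
python3 -m pendant '[{"jaw":-1,"tx":0,"ty":0,"tz":4,"ax":0,"ay":0,"az":0},{"jaw":-1,"tx":0,"ty":0,"tz":8,"ax":0,"ay":0,"az":0},{"jaw":-1,"tx":0,"ty":0,"tz":12,"ax":0,"ay":0,"az":0},{"jaw":-1,"tx":0,"ty":0,"tz":16,"ax":0,"ay":0,"az":0},{"jaw":-1,"tx":0,"ty":0,"tz":16,"ax":0,"ay":0,"az":0},{"jaw":-1,"tx":0,"ty":0,"tz":16,"ax":0,"ay":0,"az":0}]'
python3 - <<'E'
from rig import manip
print(manip.get_state()["qpos"])
E
```

```text
clock: 6.18
position: [0.5523, 0.2504, 0.2311]
ee_rot: [0.0, 0.958, 0.285, 0.002]
contact_force: [1.1, -1.1, 5.7]
width: 0.0233
gripper_force: 59.5
clock: 6.92
position: [0.5504, 0.2504, 0.3876]
ee_rot: [-0.0, 0.958, 0.285, -0.002]
contact_force: [0.1, 0.9, -2.3]
width: 0.0234
gripper_force: 59.6
[3.11803897e-01 2.84153590e-01 1.11874825e+00 1.12680130e-04
 1.74174821e+00 1.30395803e+00]
```

```bash
python3 -m pendant '[{"jaw":-1,"tx":1.5,"ty":-2.5,"tz":0,"ax":0,"ay":0,"az":-4},{"jaw":-1,"tx":4,"ty":-6,"tz":0,"ax":0,"ay":0,"az":-10},{"jaw":-1,"tx":6.5,"ty":-10.5,"tz":0,"ax":0,"ay":0,"az":-17},{"jaw":-1,"tx":9,"ty":-15,"tz":0,"ax":0,"ay":0,"az":-24},{"jaw":-1,"tx":11.5,"ty":-19,"tz":0,"ax":0,"ay":0,"az":-31},{"jaw":-1,"tx":13.5,"ty":-23,"tz":0,"ax":0,"ay":0,"az":-38},{"jaw":-1,"tx":14.9,"ty":-25.5,"tz":0,"ax":0,"ay":0,"az":-42},{"jaw":-1,"tx":14.9,"ty":-25.5,"tz":0,"ax":0,"ay":0,"az":-42},{"jaw":-1,"tx":14.9,"ty":-25.5,"tz":0,"ax":0,"ay":0,"az":-42},{"jaw":-1,"tx":14.9,"ty":-25.5,"tz":0,"ax":0,"ay":0,"az":-42}]'
python3 - <<'E'
from rig import manip
from h import *
w=manip.get_image("wrist")["pixels"]; s=manip.get_image("scene")["pixels"]
cv2.imwrite("pics/m2.png",np.vstack([cv2.resize(w,(400,300)),cv2.resize(s[150:350,130:400],(400,300))]))
s=manip.get_state();print(s["position"],s["width"],s["ee_rot"])
E
```

```text
clock: 8.18
position: [0.6995, -0.0034, 0.389]
ee_rot: [-0.0, 0.997, -0.076, -0.001]
contact_force: [0.5, -0.5, -2.1]
width: 0.0234
gripper_force: 59.7
[ 0.69962708 -0.00344959  0.38957639] 0.023434790047318667 [-7.27921916e-05  9.97072961e-01 -7.64558997e-02  1.31572068e-05]
```

View pics/m2.png

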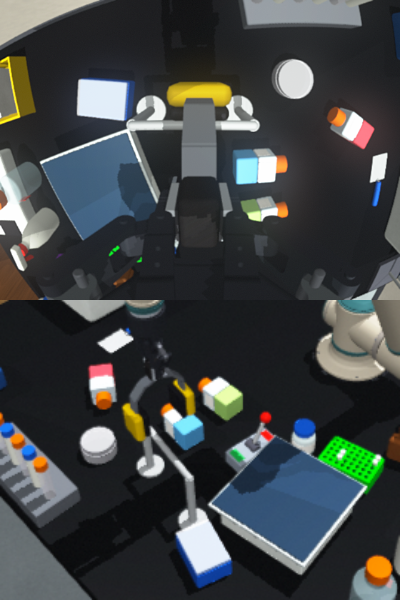

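The muffs are held upright above the rail, cups either side and square to the bar (wrist: bar at y≈126, cup at (198,95)). Lowering.

```bash
python3 -m pendant '[{"jaw":-1,"tx":0,"ty":0,"tz":-4,"ax":0,"ay":0,"az":0},{"jaw":-1,"tx":0,"ty":0,"tz":-8,"ax":0,"ay":0,"az":0},{"jaw":-1,"tx":0,"ty":0,"tz":-12,"ax":0,"ay":0,"az":0},{"jaw":-1,"tx":0,"ty":0,"tz":-15,"ax":0,"ay":0,"az":0},{"jaw":-1,"tx":0,"ty":0,"tz":-18,"ax":0,"ay":0,"az":0},{"jaw":-1,"tx":0,"ty":0,"tz":-20,"ax":0,"ay":0,"az":0},{"jaw":-1,"tx":0,"ty":0,"tz":-20.5,"ax":0,"ay":0,"az":0},{"jaw":-1,"tx":0,"ty":0,"tz":-20.8,"ax":0,"ay":0,"az":0}]'
python3 -m pendant '[{"jaw":-1,"tx":0,"ty":0,"tz":-0.2,"ax":0,"ay":0,"az":0},{"jaw":-1,"tx":0,"ty":0,"tz":-0.4,"ax":0,"ay":0,"az":0}]'
```

```text
clock: 9.28
position: [0.7005, -0.0042, 0.1821]
ee_rot: [0.0, 0.997, -0.077, 0.001]
contact_force: [-0.0, -0.7, -1.8]
width: 0.0233
gripper_force: 62.8
clock: 9.52
position: [0.7006, -0.0046, 0.1782]
ee_rot: [0.0, 0.997, -0.077, 0.001]
contact_force: [0.9, -0.4, -1.9]
width: 0.0233
gripper_force: 62.8
```

```bash
python3 -m pendant '[{"jaw":-1,"tx":0,"ty":0,"tz":-0.2,"ax":0,"ay":0,"az":0},{"jaw":-1,"tx":0,"ty":0,"tz":-0.2,"ax":0,"ay":0,"az":0},{"jaw":-1,"tx":0,"ty":0,"tz":-0.4,"ax":0,"ay":0,"az":0},{"jaw":-1,"tx":0,"ty":0,"tz":-0.4,"ax":0,"ay":0,"az":0}]'
python3 - <<'E'
from rig import manip
from h import *
d=manip.get_image("scene");W,p=cloud(d); cv2.imwrite("pics/r1.png",cv2.resize(p[210:320,190:300],None,fx=5,fy=5))
E
```

```text
clock: 10.02
position: [0.7007, -0.0047, 0.1779]
ee_rot: [0.0, 0.997, -0.077, 0.002]
contact_force: [-4.6, 0.5, 12.8]
width: 0.0232
gripper_force: 65.1
```

View pics/r1.png

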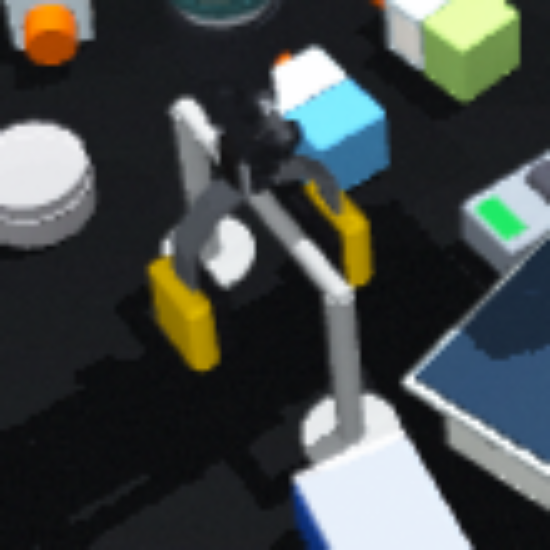

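The band rests on the bar, and the force confirms it. Releasing, backing off upward and re-measuring.

```bash
python3 -m pendant '[{"jaw":-1,"tx":0,"ty":0,"tz":0.4,"ax":0,"ay":0,"az":0},{"jaw":0.3,"tx":0,"ty":0,"tz":0.4,"ax":0,"ay":0,"az":0},{"jaw":0.3,"tx":0,"ty":0,"tz":0.4,"ax":0,"ay":0,"az":0},{"jaw":0.3,"tx":0,"ty":0,"tz":0.4,"ax":0,"ay":0,"az":0},{"jaw":0.3,"tx":0,"ty":0,"tz":4,"ax":0,"ay":0,"az":0},{"jaw":0.3,"tx":0,"ty":0,"tz":9,"ax":0,"ay":0,"az":0},{"jaw":1,"tx":0,"ty":0,"tz":14,"ax":0,"ay":0,"az":0},{"jaw":1,"tx":-4,"ty":-4,"tz":16,"ax":0,"ay":0,"az":10},{"jaw":1,"tx":-9,"ty":-9,"tz":16,"ax":0,"ay":0,"az":20},{"jaw":1,"tx":-14,"ty":-12,"tz":16,"ax":0,"ay":0,"az":30}]'
cat > m.py <<'E'
from rig import manip
from h import *
def pts():
    Q=[];C=[];I=[]
    for k,n in enumerate(("scene","side")):
        d=manip.get_image(n);W,p=cloud(d);h=cv2.cvtColor(p,cv2.COLOR_BGR2HSV)
        Q.append(W.reshape(-1,3));C.append(h.reshape(-1,3));I.append(np.full(W.shape[0]*W.shape[1],k))
    return np.vstack(Q),np.vstack(C),np.hstack(I)
def bottles(Q,C):
    x,y,z=Q.T;H,S,V=C.T; b=(x>.2)&(x<.9)&(abs(y)<.65)&(z>.056)&(z<.075)&(S>90)&(V>60)
    for nm,m in dict(pink=((H>165)|(H<3)),blue=(H>95)&(H<108),green=(H>33)&(H<50)).items():
        q=Q[b&m]
        if len(q)<20: print(nm,"none");continue
        c=np.median(q,0); 
        t=(np.hypot(x-c[0],y-c[1])<.13)&(z>.058)&(z<.073); t2=Q[t]
        # keep the biggest blob of flat top face
        g=np.zeros((140,140),np.uint8); ij=((t2[:,:2]-c[:2]+.14)/.002).astype(int); g[ij[:,0],ij[:,1]]=1
        g=cv2.morphologyEx(g,cv2.MORPH_CLOSE,np.ones((5,5))); g=cv2.morphologyEx(g,cv2.MORPH_OPEN,np.ones((9,9)))
        k,l,st,_=cv2.connectedComponentsWithStats(g); i=1+np.argmax(st[1:,4])
        r=cv2.minAreaRect(np.argwhere(l==i).astype(np.float32)*2)
        ctr=np.array(r[0])/1000-.14+c[:2]
        # cap direction from the filled end to the white end
        dirn=ctr-c[:2]; ang=r[2]; A=[ang+90*j for j in range(4)]
        yaw=max(A,key=lambda a:np.dot(dirn,[np.cos(np.radians(a)),np.sin(np.radians(a))]))
        print(nm,"fill",c[:2].round(3),"topface",ctr.round(4),np.round(r[1],0),"capyaw",round((yaw+180)%360-180,1))
E
python3 - <<'E'
from m import *
Q,C,I=pts();bottles(Q,C);x,y,z=Q.T
m=(z>.176)&(z<.23)&(abs(x-.7)<.04)&(abs(y)<.06); print("band/block",m.sum(),np.median(Q[m],0),Q[m].max(0),Q[m].min(0))
m=(C[:,0]>18)&(C[:,0]<32)&(C[:,1]>110)&(x>.58)&(x<.8)&(abs(y)<.1); print("cups",cv2.minAreaRect(Q[m][:,:2].astype(np.float32)*1000),Q[m].min(0),Q[m].max(0))
s=manip.get_state();print(s["position"],s["qpos"])
E
```

```text
clock: 11.32
position: [0.5624, -0.1242, 0.3331]
ee_rot: [0.001, 0.983, 0.186, 0.0]
contact_force: [0.1, -0.9, -0.2]
width: 0.0856
gripper_force: 0.0
pink fill [ 0.6   -0.409] topface [ 0.61   -0.3891] [101.  65.] capyaw 59.0
blue fill [ 0.585 -0.107] topface [ 0.5536 -0.11  ] [95. 64.] capyaw 175.2
green fill [ 0.413 -0.086] topface [ 0.4105 -0.1137] [92. 62.] capyaw -90.0
band/block 273 [0.69841083 0.00318549 0.20313979] [0.72880302 0.0546169  0.21931703] [ 0.67368156 -0.05364406  0.17611241]
cups ((690.4397583007812, -26.99773406982422), (216.22308349609375, 141.7514190673828), 2.208057403564453) [ 0.58278372 -0.09997236 -0.00870895] [0.79913261 0.04192556 0.15533094]
[ 0.55806296 -0.12507302  0.33381035] [-0.34031111  0.23483617  1.3134559  -0.00282595  1.59623042  0.8643247 ]
```

```bash
cat > k.py <<'E'
import numpy as np
from scipy.spatial.transform import Rotation as Ro
from rig import manip
OFF=manip.grip_point_offset
def toolR(head,tilt,flip):
    # tool points down, tilted by 'tilt' deg towards heading 'head' deg; tool y horizontal, square to heading
    h,t=np.radians([head,tilt]); z=np.array([np.sin(t)*np.cos(h),np.sin(t)*np.sin(h),-np.cos(t)])
    y=np.array([-np.sin(h),np.cos(h),0])*(1 if flip else -1)
    return Ro.from_matrix(np.stack([np.cross(y,z),y,z],1))
def go(grip,R,back=0,base=None,say=""):
    """shift (cm) and turn (deg) from the present (or given) TCP pose to one with the grasp point at grip"""
    if base is None:
        s=manip.get_state(); q=s["ee_rot"]; base=(s["position"],Ro.from_quat([q[1],q[2],q[3],q[0]]))
    z=R.apply([0,0,1]); p=np.array(grip)+z*(OFF-back)
    d=(p-base[0])*100; r=np.degrees((R*base[1].inv()).as_rotvec())
    print(say,"t",d.round(1),"a",r.round(1),"angle",round(np.linalg.norm(r),1),"tcp",p.round(3)); return p,R
E
python3 - <<'E'
from k import *
D=np.array([[.2766,1.5062,.5744,.2304],[.296,1.305,.6066,.3015],[.2842,1.1187,.6047,.3876],[.2348,1.3135,.5719,.3338]])
A=[];b=[]
for q2,q3,r,z in D:
    s=q2+q3; A+=[[np.sin(q2),np.sin(s),0],[np.cos(q2),np.cos(s),1]]; b+=[r,z]
print(np.linalg.lstsq(np.array(A),np.array(b),rcond=None)[:2])
c=-94.8; g=[.553,-.118,.036]
for f in(0,1):
    P=go(g,toolR(c,-30,f),.1,say=f"pre{f}"); go(g,toolR(c,-30,f),0,P,"in")
E
```

```text
(array([ 0.63428911,  0.42239061, -0.29194144]), array([0.00025258]))
pre0 t [ -0.8  -3.3 -22.7] a [  21.3   28.3 -112.8] angle 118.2 tcp [ 0.55  -0.159  0.106]
in t [ 0.4  5.  -8.7] a [0. 0. 0.] angle 0.0 tcp [ 0.554 -0.109  0.02 ]
pre1 t [ -0.8  -3.3 -22.7] a [ 25.5 -19.1  62.7] angle 70.3 tcp [ 0.55  -0.159  0.106]
in t [ 0.4  5.  -8.7] a [0. 0. 0.] angle 0.0 tcp [ 0.554 -0.109  0.02 ]
```

```bash
python3 -m pendant '[{"jaw":1,"tx":-0.8,"ty":-3.3,"tz":-4,"ax":25.5,"ay":-19.1,"az":62.7},{"jaw":1,"tx":-0.8,"ty":-3.3,"tz":-8,"ax":25.5,"ay":-19.1,"az":62.7},{"jaw":1,"tx":-0.8,"ty":-3.3,"tz":-12,"ax":25.5,"ay":-19.1,"az":62.7},{"jaw":1,"tx":-0.8,"ty":-3.3,"tz":-12,"ax":25.5,"ay":-19.1,"az":62.7},{"jaw":1,"tx":-0.8,"ty":-3.3,"tz":-12,"ax":25.5,"ay":-19.1,"az":62.7},{"jaw":1,"tx":-0.8,"ty":-3.3,"tz":-12,"ax":25.5,"ay":-19.1,"az":62.7},{"jaw":1,"tx":-0.8,"ty":-3.3,"tz":-14,"ax":25.5,"ay":-19.1,"az":62.7},{"jaw":1,"tx":-0.8,"ty":-3.3,"tz":-18,"ax":25.5,"ay":-19.1,"az":62.7},{"jaw":1,"tx":-0.8,"ty":-3.3,"tz":-21,"ax":25.5,"ay":-19.1,"az":62.7},{"jaw":1,"tx":-0.8,"ty":-3.3,"tz":-21,"ax":25.5,"ay":-19.1,"az":62.7}]'
python3 - <<'E'
from k import *
from h import *
P=go([.553,-.118,.036],toolR(-94.8,-30,1),0); s=manip.get_state();print(s["qpos"])
w=manip.get_image("wrist")["pixels"]; s=manip.get_image("scene")["pixels"]
cv2.imwrite("pics/b1.png",np.hstack([cv2.resize(w,(400,300)),cv2.resize(s[150:350,130:400],(400,300))]))
E
```

```text
clock: 12.68
position: [0.5545, -0.1547, 0.1211]
ee_rot: [-0.179, 0.71, 0.654, 0.191]
contact_force: [-0.2, -0.7, 0.2]
width: 0.0849
gripper_force: 0.0
 t [ -0.1   4.6 -10.1] a [-0.4 -0.2 -0.2] angle 0.5 tcp [ 0.554 -0.109  0.02 ]
[-0.66833645  0.48856004  1.58937925  0.43957426  1.39872109 -0.73707067]
```

View pics/b1.png

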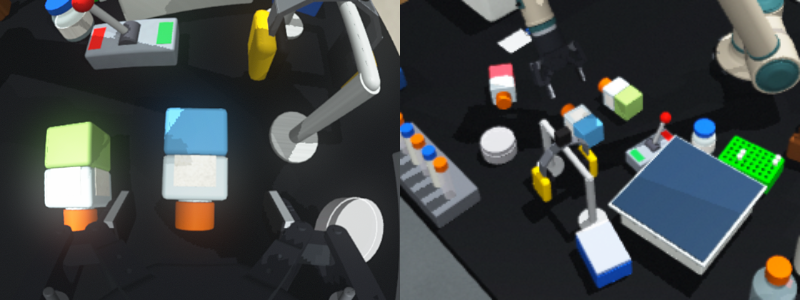

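Wrist view: blue bottle (195,165) is centred between the fingers (117 and 282), and the muffs hang on the rail. Going in along the tool and gripping.

```bash
python3 -m pendant '[{"jaw":1,"tx":0,"ty":1.5,"tz":-3.3,"ax":0,"ay":0,"az":0},{"jaw":1,"tx":0,"ty":3.1,"tz":-6.7,"ax":0,"ay":0,"az":0},{"jaw":1,"tx":-0.1,"ty":4.1,"tz":-9,"ax":0,"ay":0,"az":0},{"jaw":1,"tx":-0.1,"ty":4.6,"tz":-10.1,"ax":0,"ay":0,"az":0},{"jaw":1,"tx":-0.1,"ty":4.6,"tz":-10.1,"ax":0,"ay":0,"az":0},{"jaw":-1,"tx":-0.1,"ty":4.6,"tz":-10.1,"ax":0,"ay":0,"az":0},{"jaw":-1,"tx":-0.1,"ty":4.6,"tz":-10.1,"ax":0,"ay":0,"az":0},{"jaw":-1,"tx":-0.1,"ty":4.6,"tz":-10.1,"ax":0,"ay":0,"az":0},{"jaw":-1,"tx":-0.1,"ty":4.6,"tz":-10.1,"ax":0,"ay":0,"az":0}]' 80
python3 -m pendant '[{"jaw":-1,"tx":0,"ty":0,"tz":4,"ax":0,"ay":0,"az":0},{"jaw":-1,"tx":0,"ty":0,"tz":9,"ax":0,"ay":0,"az":0},{"jaw":-1,"tx":-2,"ty":0,"tz":14,"ax":0,"ay":0,"az":0},{"jaw":-1,"tx":-4,"ty":0,"tz":19,"ax":0,"ay":0,"az":0},{"jaw":-1,"tx":-6,"ty":0,"tz":24,"ax":0,"ay":0,"az":0},{"jaw":-1,"tx":-6,"ty":0,"tz":26,"ax":0,"ay":0,"az":0},{"jaw":-1,"tx":-6,"ty":0,"tz":26,"ax":0,"ay":0,"az":0}]'
python3 - <<'E'
from k import *
# mat frame
th=np.radians(6.9); M=np.array([.55,.249]); X=np.array([np.cos(th),np.sin(th)]);Y=np.array([-X[1],X[0]])
for n,(a,b) in dict(A=(.06,.065),B=(.06,-.065),C=(-.06,0)).items():
    p=M+a*X+b*Y; print(n,p)
p=M+.06*X+.065*Y
c=-94.8
for h in(7,20):
    P=go([p[0],p[1],.149+.15],toolR(h,60,1),say=f"h{h}")
    P=go([p[0],p[1],.149+.15],toolR(h,50,1),say=f"h{h} tilt50")
print(manip.get_state()["qpos"])
E
```

```text
clock: 13.9
position: [0.5553, -0.1109, 0.0239]
ee_rot: [-0.175, 0.709, 0.655, 0.192]
contact_force: [-1.0, -2.8, 6.3]
width: 0.0633
gripper_force: 87.4
clock: 14.78
position: [0.4946, -0.1104, 0.2835]
ee_rot: [-0.174, 0.71, 0.655, 0.192]
contact_force: [1.9, 0.4, -4.9]
width: 0.0633
gripper_force: 88.3
A [0.60175655 0.32073744]
B [0.61737434 0.19167898]
C [0.49043456 0.24179179]
h7 t [12.3 43.3  0.6] a [-69.6 -72.2  77.6] angle 126.8 tcp [0.618 0.323 0.29 ]
h7 tilt50 t [12.1 43.3  0.3] a [-62.3 -64.6  82.7] angle 122.0 tcp [0.616 0.322 0.287]
h20 t [12.2 43.7  0.6] a [-62.9 -82.   86.8] angle 135.0 tcp [0.617 0.326 0.29 ]
h20 tilt50 t [12.1 43.6  0.3] a [-56.3 -73.5  92.7] angle 131.0 tcp [0.615 0.326 0.287]
[-0.67247791  0.2524096   1.53003015  0.43297512  1.65882663 -0.619983  ]
```

```bash
python3 -m pendant '[{"jaw":-1,"tx":0,"ty":2,"tz":1,"ax":-5.5,"ay":-5.7,"az":6.1},{"jaw":-1,"tx":1,"ty":5,"tz":2,"ax":-11,"ay":-11.4,"az":12.2},{"jaw":-1,"tx":2,"ty":9,"tz":3,"ax":-16.5,"ay":-17.1,"az":18.4},{"jaw":-1,"tx":3,"ty":13,"tz":3,"ax":-22,"ay":-22.8,"az":24.5},{"jaw":-1,"tx":4,"ty":17,"tz":3,"ax":-27.5,"ay":-28.5,"az":30.6},{"jaw":-1,"tx":5,"ty":21,"tz":3,"ax":-33,"ay":-34.2,"az":36.7},{"jaw":-1,"tx":6,"ty":25,"tz":3,"ax":-38.5,"ay":-39.9,"az":42.9},{"jaw":-1,"tx":7,"ty":28,"tz":3,"ax":-44,"ay":-45.6,"az":49},{"jaw":-1,"tx":8,"ty":31,"tz":3,"ax":-49.5,"ay":-51.3,"az":55.2},{"jaw":-1,"tx":9,"ty":34,"tz":3,"ax":-55,"ay":-57,"az":61.3}]'
python3 - <<'E'
from k import *
P=go([.602,.321,.149+.15],toolR(7,60,1)); s=manip.get_state();print(s["qpos"],s["position"],s["width"])
E
```

```text
clock: 16.02
position: [0.5823, 0.2313, 0.3084]
ee_rot: [0.379, 0.136, 0.912, 0.072]
contact_force: [1.4, -1.4, -3.8]
width: 0.063
gripper_force: 88.1
 t [ 3.6  9.2 -1.9] a [-14.2 -15.6  16.3] angle 26.7 tcp [0.618 0.323 0.29 ]
[ 0.42132307  0.01682159  1.90711336 -0.5524848   0.52862424 -0.47149138] [0.58234971 0.23131441 0.30842222] 0.06297577993717593
```

```bash
cat > ik.py <<'E'
from k import *
from scipy.optimize import least_squares
Ry=lambda a:Ro.from_euler('y',a); Rz=lambda a:Ro.from_euler('z',a)
S=[([-1.44500203,.276590667,1.50617858,0,1.36069502,-.121015433],[.14039755,-.55702882,.23042408]),
([.308995950,.295978164,1.30504103,-.00062727,1.54073395,1.30279257],[.55311308,.24917552,.30152169]),
([-.67247791,.2524096,1.53003015,.43297512,1.65882663,-.619983],[.4946,-.1104,.2835]),
([-.66833645,.48856004,1.58937925,.43957426,1.39872109,-.73707067],[.5545,-.1547,.1211]),
([.42132307,.01682159,1.90711336,-.5524848,.52862424,-.47149138],[.58234971,.23131441,.30842222])]
def cols(q):
    B=Rz(q[0]);F=B*Ry(q[1]+q[2]);T=F*Rz(q[3])*Ry(q[4])
    return np.stack([(B*Ry(q[1])).apply([0,0,1]),F.apply([1,0,0]),F.apply([0,0,1]),T.apply([0,0,1]),[0,0,1.]],1),T*Rz(q[5])
L,res,_,_=np.linalg.lstsq(np.vstack([cols(q)[0] for q,_ in S]),np.hstack([p for _,p in S]),rcond=None)
qe=Ro.from_quat([.136,.912,.072,.379]); Q0=cols(S[4][0])[1].inv()*qe  # constant tool turn
lo=np.array([-2.89,-.75,.22,-1.18,.11,-2.7]);hi=np.array([2.89,2.08,2.7,4.32,2.71,2.7])
def ik(grip,R,seed):
    p=np.array(grip)+R.apply([0,0,1])*OFF
    def f(q):
        C,T=cols(q); return np.r_[(C@L-p)*5,(R.inv()*T*Q0).as_rotvec()]
    best=min((least_squares(f,np.clip(s,lo+.01,hi-.01),bounds=(lo,hi)) for s in seed),key=lambda r:r.cost)
    return best.x.round(2),round(np.sqrt(best.cost*2),3)
SEEDS=[np.array([.4,.3,1.6,a,b,c]) for a in(-.9,0,1.5,3.1) for b in(.5,1.5,2.3) for c in(-2,0,2)]
E
python3 - <<'E'
from ik import *
print("L",L,res,Q0.as_rotvec())
for n,p in dict(A=(.602,.321,.149),B=(.617,.192,.149),C=(.49,.242,.149)).items():
  for h,t in((200,60),(180,60),(120,60),(90,60),(100,80),(7,60),(7,45)):
    for f in(0,1): print(n,h,t,f,*ik(p,toolR(h,t,f),SEEDS[::1]))
E
```

```text
L [0.72967783 0.08797029 0.40113427 0.42005766 0.11180034] [0.02187269] [3.89177868e-04 1.25257322e-03 1.57079808e+00]
A 200 60 0 [ 0.44  1.06  0.6   0.14  2.53 -1.41] 0.0
A 200 60 1 [0.44 1.06 0.6  0.14 2.53 1.73] 0.0
A 180 60 0 [ 0.33  1.01  0.71  0.42  2.4  -1.09] 0.0
A 180 60 1 [0.33 1.01 0.71 0.42 2.4  2.06] 0.0
A 120 60 0 [ 0.03  0.74  1.43  0.87  1.63 -0.76] 0.0
A 120 60 1 [0.03 0.74 1.42 0.87 1.63 2.38] 0.0
A 90 60 0 [-0.04  0.6   1.84  1.19  1.2  -0.81] 0.0
A 90 60 1 [-0.04  0.6   1.84  1.19  1.21  2.33] 0.0
A 100 80 0 [-0.1   0.83  1.76  1.25  1.56 -1.04] 0.0
A 100 80 1 [-0.1   0.83  1.76  1.24  1.57  2.1 ] 0.0
A 7 60 0 [ 0.83  0.48  2.34  4.01  0.82 -1.85] 0.0
A 7 60 1 [0.83 0.48 2.35 4.01 0.82 1.3 ] 0.0
A 7 45 0 [ 0.71  0.36  2.19  4.32  0.41 -2.3 ] 0.07
A 7 45 1 [0.71 0.36 2.19 4.32 0.41 0.84] 0.068
B 200 60 0 [ 0.32  1.    0.75 -0.04  2.44 -1.62] 0.0
B 200 60 1 [ 0.32  1.    0.75 -0.04  2.44  1.52] 0.0
B 180 60 0 [ 0.2   0.98  0.79  0.25  2.39 -1.29] 0.0
B 180 60 1 [0.2  0.98 0.79 0.25 2.39 1.86] 0.0
B 120 60 0 [-0.14  0.77  1.37  0.77  1.75 -0.82] 0.0
B 120 60 1 [-0.14
[... 449 characters left out ...]
[ 0.42  0.87  1.1   0.07  2.22 -1.49] 0.0
C 200 60 1 [0.42 0.87 1.1  0.07 2.22 1.65] 0.0
C 180 60 0 [ 0.28  0.84  1.16  0.29  2.15 -1.27] 0.0
C 180 60 1 [0.28 0.84 1.16 0.29 2.15 1.88] 0.0
C 120 60 0 [-0.09  0.65  1.7   0.79  1.58 -0.95] 0.0
C 120 60 1 [-0.09  0.65  1.7   0.79  1.58  2.2 ] 0.0
C 90 60 0 [-0.21  0.53  2.07  1.12  1.23 -1.01] 0.0
C 90 60 1 [-0.21  0.54  2.07  1.12  1.23  2.13] 0.0
C 100 80 0 [-0.26  0.79  1.99  1.11  1.55 -1.25] 0.0
C 100 80 1 [-0.26  0.79  1.99  1.11  1.55  1.9 ] 0.0
C 7 60 0 [ 0.94  0.53  2.69  3.93  1.1  -1.51] 0.0
C 7 60 1 [0.94 0.53 2.7  3.93 1.11 1.64] 0.0
C 7 45 0 [ 0.77  0.24  2.4   4.32  0.48 -2.22] 0.024
C 7 45 1 [0.77 0.24 2.4  4.32 0.47 0.92] 0.021
```

```bash
python3 - <<'E'
import re
s=open('ik.py').read()
s=s.replace("T.apply([0,0,1]),[0,0,1.]],1)","T.apply([0,0,1]),[0,0,1.],B.apply([1,0,0]),T.apply([1,0,0]),T.apply([0,1,0])],1)")
open('ik.py','w').write(s)
E
python3 - <<'E'
from ik import *
print("L",L.round(4),res)
for q,p in S: print((cols(q)[0]@L-p).round(4))
for n,p in dict(A=(.602,.321,.149),B=(.617,.192,.149),C=(.49,.242,.149)).items():
  for h,t in((200,60),(180,60),(100,60),(100,75)): print(n,h,t,*ik(p,toolR(h,t,1),SEEDS))
E
```

```text
L [ 0.6028  0.0501  0.4365  0.3924  0.1789 -0.0674 -0.0596  0.065 ] [0.00019818]
[-0.0041 -0.0025 -0.0049]
[ 0.0013 -0.0042 -0.0017]
[0.0007 0.0039 0.0084]
[-0.0022 -0.0023 -0.0004]
[-0.0022  0.0051 -0.0013]
A 200 60 [0.37 1.21 0.22 0.08 2.68 1.65] 0.112
A 180 60 [0.25 1.26 0.22 0.47 2.65 2.12] 0.002
A 100 60 [-0.03  0.63  1.69  1.05  1.36  2.39] 0.0
A 100 75 [-0.08  0.75  1.71  1.21  1.53  2.23] 0.0
B 200 60 [ 0.26  1.19  0.27 -0.18  2.71  1.36] 0.016
B 180 60 [0.12 1.18 0.36 0.22 2.63 1.82] 0.0
B 100 60 [-0.24  0.66  1.61  0.92  1.51  2.35] 0.0
B 100 75 [-0.29  0.78  1.61  1.05  1.68  2.23] 0.0
C 200 60 [ 0.34  0.95  0.84 -0.01  2.4   1.56] 0.0
C 180 60 [0.2  0.91 0.96 0.23 2.29 1.83] 0.0
C 100 60 [-0.19  0.5   1.93  0.97  1.39  2.23] 0.0
C 100 75 [-0.26  0.64  1.94  1.07  1.57  2.08] 0.0
```

Run:
```python
from ik import *
th=np.radians(6.9); M=np.array([.55,.249]); X=np.array([np.cos(th),np.sin(th)]);Y=np.array([-X[1],X[0]])
for a,b in((.065,.06),(-.065,.06),(0,-.06)): print(M+a*X+b*Y, *ik([*(M+a*X+b*Y),.149],toolR(97,60,1),SEEDS),*ik([*(M+a*X+b*Y),.149],toolR(97,60,0),SEEDS))
p=M+.065*X+.06*Y
s=manip.get_state();q=s["ee_rot"];z=Ro.from_quat([q[1],q[2],q[3],q[0]]).apply([0,0,1]);print(z,np.degrees(np.arctan2(z[1],z[0])))
P1=go([.55,.25,.34],toolR(40,30,1))
P2=go([p[0],p[1],.30],toolR(97,60,1),base=P1)
print(ik([.55,.25,.34],toolR(40,30,1),SEEDS),ik([p[0],p[1],.3],toolR(97,60,1),SEEDS))
```

```text
[0.60732102 0.31637434] [-0.03  0.62  1.72  1.08  1.32  2.39] 0.0 [-0.03  0.62  1.72  1.08  1.31 -0.75] 0.0
[0.47826256 0.30075655] [-0.07  0.47  2.02  1.1   1.27  2.25] 0.0 [-0.07  0.47  2.02  1.1   1.27 -0.89] 0.0
[0.55720821 0.18943456] [-0.27  0.57  1.79  0.94  1.45  2.28] 0.0 [-0.27  0.57  1.8   0.94  1.44 -0.86] 0.0
[ 0.71211847  0.02909553 -0.70145616] 2.3396732862589373
 t [-2.5  2.5  1.5] a [-17.1  10.3  52.6] angle 56.3 tcp [0.557 0.256 0.324]
 t [ 4.8  7.6 -3.3] a [ 29.1 -11.5  55.6] angle 63.8 tcp [0.605 0.332 0.291]
(array([ 0.19,  0.04,  1.79,  0.32,  0.87, -2.23]), np.float64(0.0)) (array([-0.05,  0.47,  1.6 ,  1.03,  1.46,  2.63]), np.float64(0.0))
```

Run:
```python
from ik import *
for h in (110,130,150,170):
  for t in(50,60): print(h,t,*[ik([x,y,.149],toolR(h,t,1),SEEDS) for x,y in((.607,.316),(.478,.301),(.557,.19))])
P1=go([.55,.22,.36],toolR(2,5,1))
P2=go([.55,.22,.36],toolR(-98,5,1),base=P1)
P3=go([.55,.22,.36],toolR(-198,5,1),base=P2)
print([ik([.55,.22,.36],toolR(h,5,1),SEEDS) for h in(2,-98,-198)])
```

```text
110 50 (array([0.01, 0.64, 1.52, 0.82, 1.42, 2.49]), np.float64(0.0)) (array([-0.  ,  0.47,  1.84,  0.83,  1.33,  2.37]), np.float64(0.0)) (array([-0.19,  0.57,  1.63,  0.72,  1.51,  2.34]), np.float64(0.0))
110 60 (array([-0.03,  0.71,  1.53,  0.93,  1.52,  2.39]), np.float64(0.0)) (array([-0.06,  0.55,  1.85,  0.93,  1.44,  2.25]), np.float64(0.0)) (array([-0.24,  0.65,  1.61,  0.81,  1.62,  2.26]), np.float64(0.0))
130 50 (array([0.05, 0.77, 1.23, 0.67, 1.72, 2.39]), np.float64(0.0)) (array([0.04, 0.58, 1.6 , 0.65, 1.59, 2.28]), np.float64(0.0)) (array([-0.12,  0.69,  1.38,  0.56,  1.76,  2.23]), np.float64(0.0))
130 60 (array([0.01, 0.85, 1.2 , 0.77, 1.83, 2.36]), np.float64(0.0)) (array([-0.  ,  0.67,  1.57,  0.73,  1.7 ,  2.22]), np.float64(0.0)) (array([-0.16,  0.77,  1.33,  0.64,  1.88,  2.2 ]), np.float64(0.0))
150 50 (array([0.12, 0.9 , 0.93, 0.53, 2.01, 2.27]), np.float64(0.0)) (array([0.13, 0.69, 1.36, 0.5 , 1.82, 2.16]), np.float64(0.0)) (array([-0.03,  0.79,  1.14,  0.41,  1.99,  2.08]), np.float64(0.0))
150 60 (array([0.09, 1.  , 0.85, 0.64, 2.15, 2.3 ]), np.float64(0.
[... 262 characters left out ...]
(0.0)) (array([0.08, 0.87, 0.94, 0.24, 2.18, 1.88]), np.float64(0.0))
170 60 (array([0.19, 1.17, 0.44, 0.53, 2.48, 2.19]), np.float64(0.0)) (array([0.21, 0.88, 1.06, 0.41, 2.18, 2.01]), np.float64(0.0)) (array([0.07, 0.98, 0.82, 0.3 , 2.35, 1.91]), np.float64(0.0))
 t [-3.1 -1.1  3.3] a [-9.9 39.7 17.5] angle 44.5 tcp [0.552 0.22  0.341]
 t [-0.2 -0.2  0. ] a [   0.   -0. -100.] angle 100.0 tcp [0.55  0.218 0.341]
 t [-0.1  0.2  0. ] a [   0.    0. -100.] angle 100.0 tcp [0.548 0.221 0.341]
[(array([ 0.28,  0.21,  1.33, -0.02,  1.51, -1.32]), np.float64(0.0)), (array([ 0.32,  0.29,  1.2 , -0.08,  1.69,  0.45]), np.float64(0.0)), (array([0.24, 0.31, 1.19, 0.05, 1.72, 2.13]), np.float64(0.0))]
```

```bash
python3 -m pendant '[{"jaw":-1,"tx":-3,"ty":-1,"tz":2,"ax":-2,"ay":8,"az":3.5},{"jaw":-1,"tx":-3,"ty":-1,"tz":3.3,"ax":-4,"ay":16,"az":7},{"jaw":-1,"tx":-3,"ty":-1,"tz":3.3,"ax":-6,"ay":24,"az":10.5},{"jaw":-1,"tx":-3,"ty":-1,"tz":3.3,"ax":-8,"ay":32,"az":14},{"jaw":-1,"tx":-3,"ty":-1,"tz":3.3,"ax":-9.9,"ay":39.7,"az":17.5},{"jaw":-1,"tx":-3,"ty":-1,"tz":3.3,"ax":-9.9,"ay":39.7,"az":17.5}]'
python3 -m pendant '[{"jaw":-1,"tx":0,"ty":0,"tz":0,"ax":0,"ay":0,"az":-10},{"jaw":-1,"tx":0,"ty":0,"tz":0,"ax":0,"ay":0,"az":-20},{"jaw":-1,"tx":0,"ty":0,"tz":0,"ax":0,"ay":0,"az":-30},{"jaw":-1,"tx":0,"ty":0,"tz":0,"ax":0,"ay":0,"az":-40},{"jaw":-1,"tx":0,"ty":0,"tz":0,"ax":0,"ay":0,"az":-50},{"jaw":-1,"tx":0,"ty":0,"tz":0,"ax":0,"ay":0,"az":-60},{"jaw":-1,"tx":0,"ty":0,"tz":0,"ax":0,"ay":0,"az":-70},{"jaw":-1,"tx":0,"ty":0,"tz":0,"ax":0,"ay":0,"az":-80},{"jaw":-1,"tx":0,"ty":0,"tz":0,"ax":0,"ay":0,"az":-90},{"jaw":-1,"tx":0,"ty":0,"tz":0,"ax":0,"ay":0,"az":-100}]'
python3 -m pendant '[{"jaw":-1,"tx":0,"ty":0,"tz":0,"ax":0,"ay":0,"az":-10},{"jaw":-1,"tx":0,"ty":0,"tz":0,"ax":0,"ay":0,"az":-20},{"jaw":-1,"tx":0,"ty":0,"tz":0,"ax":0,"ay":0,"az":-30},{"jaw":-1,"tx":0,"ty":0,"tz":0,"ax":0,"ay":0,"az":-40},{"jaw":-1,"tx":0,"ty":0,"tz":0,"ax":0,"ay":0,"az":-50},{"jaw":-1,"tx":0,"ty":0,"tz":0,"ax":0,"ay":0,"az":-60},{"jaw":-1,"tx":0,"ty":0,"tz":0,"ax":0,"ay":0,"az":-70},{"jaw":-1,"tx":0,"ty":0,"tz":0,"ax":0,"ay":0,"az":-80},{"jaw":-1,"tx":0,"ty":0,"tz":0,"ax":0,"ay":0,"az":-90},{"jaw":-1,"tx":0,"ty":0,"tz":0,"ax":0,"ay":0,"az":-100}]'
python3 - <<'E'
from ik import *
P=go([.607,.316,.30],toolR(130,60,1)); s=manip.get_state();print(s["qpos"],s["position"],s["width"])
E
```

```text
clock: 16.77
position: [0.5561, 0.2206, 0.3414]
ee_rot: [0.043, -0.014, 0.999, 0.001]
contact_force: [-1.1, 0.6, -3.6]
width: 0.0632
gripper_force: 89.0
clock: 18.02
position: [0.5526, 0.2206, 0.3441]
ee_rot: [0.031, 0.758, 0.651, -0.034]
contact_force: [-0.2, 0.9, -2.9]
width: 0.0631
gripper_force: 88.8
clock: 19.27
position: [0.5528, 0.2205, 0.3441]
ee_rot: [-0.006, 0.986, -0.162, -0.045]
contact_force: [-0.4, 1.0, -2.8]
width: 0.0632
gripper_force: 88.8
 t [ 4.4 10.8 -5.3] a [ 31.4  45.6 -28.9] angle 62.5 tcp [0.597 0.328 0.291]
[0.23432326 0.31201236 1.1846703  0.04652951 1.72401203 2.13689819] [0.55278947 0.22053134 0.34407175] 0.06324339963433101
```

```bash
python3 -m pendant '[{"jaw":-1,"tx":1,"ty":1,"tz":0,"ax":4.5,"ay":6.5,"az":-4},{"jaw":-1,"tx":1.5,"ty":3,"tz":0,"ax":9,"ay":13,"az":-8},{"jaw":-1,"tx":2,"ty":5,"tz":0,"ax":13.5,"ay":19.5,"az":-12.5},{"jaw":-1,"tx":3,"ty":7,"tz":-1,"ax":18,"ay":26,"az":-16.5},{"jaw":-1,"tx":4,"ty":9,"tz":-2,"ax":22.5,"ay":32.5,"az":-20.5},{"jaw":-1,"tx":4.4,"ty":10.8,"tz":-3,"ax":27,"ay":39,"az":-25},{"jaw":-1,"tx":4.4,"ty":10.8,"tz":-5,"ax":31.4,"ay":45.6,"az":-28.9},{"jaw":-1,"tx":4.4,"ty":10.8,"tz":-5.3,"ax":31.4,"ay":45.6,"az":-28.9},{"jaw":-1,"tx":4.4,"ty":10.8,"tz":-5.3,"ax":31.4,"ay":45.6,"az":-28.9}]'
python3 - <<'E'
from ik import *
from h import *
P=go([.607,.316,.149],toolR(130,60,1)); s=manip.get_state();print(s["qpos"],s["position"],s["width"])
a=manip.get_image("side")["pixels"]; s=manip.get_image("scene")["pixels"]
cv2.imwrite("pics/b2.png",np.hstack([cv2.resize(a[130:350,130:400],(400,326)),cv2.resize(s[130:350,180:450],(400,326))]))
E
```

```text
clock: 20.4
position: [0.598, 0.329, 0.293]
ee_rot: [-0.213, 0.787, -0.363, -0.451]
contact_force: [0.5, 0.7, -3.5]
width: 0.0633
gripper_force: 89.3
 t [ -0.1  -0.1 -15.3] a [-0.1  0.4 -0.2] angle 0.5 tcp [0.597 0.328 0.14 ]
[0.02271157 0.69299896 1.08295165 0.84178688 2.01145175 2.56860381] [0.59798138 0.32895163 0.29299762] 0.06330221567646906
```

View pics/b2.png

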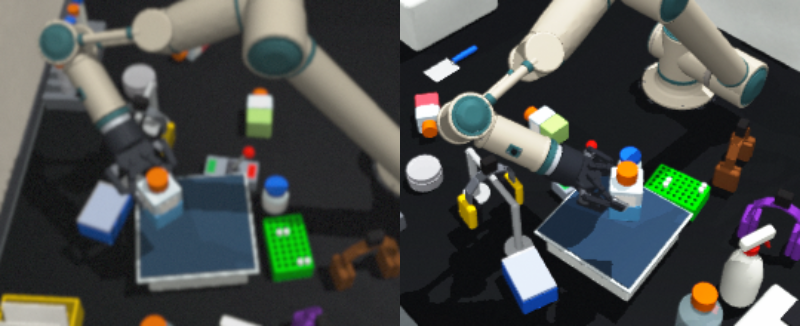

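Blue is upright in the hand over the mat (side view at (160,190)). Lowering gently.

```bash
python3 -m pendant '[{"jaw":-1,"tx":0,"ty":0,"tz":-4,"ax":0,"ay":0,"az":0},{"jaw":-1,"tx":0,"ty":0,"tz":-8,"ax":0,"ay":0,"az":0},{"jaw":-1,"tx":0,"ty":0,"tz":-11,"ax":0,"ay":0,"az":0},{"jaw":-1,"tx":0,"ty":0,"tz":-13,"ax":0,"ay":0,"az":0},{"jaw":-1,"tx":0,"ty":0,"tz":-14,"ax":0,"ay":0,"az":0},{"jaw":-1,"tx":0,"ty":0,"tz":-14.5,"ax":0,"ay":0,"az":0},{"jaw":-1,"tx":0,"ty":0,"tz":-14.5,"ax":0,"ay":0,"az":0}]'
python3 -m pendant '[{"jaw":-1,"tx":0,"ty":0,"tz":-0.3,"ax":0,"ay":0,"az":0},{"jaw":-1,"tx":0,"ty":0,"tz":-0.5,"ax":0,"ay":0,"az":0}]'
python3 - <<'E'
from m import *
Q,C,I=pts();x,y,z=Q.T
m=(C[:,0]>3)&(C[:,0]<16)&(C[:,1]>140)&(x>.5)&(x<.7)&(y>.2)&(y<.42)&(z>.15); print(m.sum(),np.percentile(Q[m],[2,50,98],axis=0))
m=(C[:,0]>95)&(C[:,0]<108)&(C[:,1]>110)&(C[:,2]>140)&(x>.5)&(x<.7)&(y>.2)&(y<.42)&(z>.1);print(m.sum(),np.percentile(Q[m],[2,50,98],axis=0))
E
```

```text
clock: 21.38
position: [0.5986, 0.3285, 0.148]
ee_rot: [-0.213, 0.787, -0.363, -0.452]
contact_force: [0.2, 0.1, -3.2]
width: 0.0633
gripper_force: 89.4
clock: 21.62
position: [0.5985, 0.3284, 0.1426]
ee_rot: [-0.213, 0.787, -0.363, -0.452]
contact_force: [-0.3, 0.0, -3.9]
width: 0.0629
gripper_force: 89.4
223 [[0.58555679 0.3004103  0.19233063]
 [0.60762182 0.32727573 0.21846081]
 [0.62538304 0.34295451 0.22497061]]
132 [[0.59142698 0.3194793  0.10297621]
 [0.62221978 0.3470768  0.12164429]
 [0.64818558 0.36389445 0.14591111]]
```

```bash
python3 -m pendant '[{"jaw":-1,"tx":0,"ty":0,"tz":-0.3,"ax":0,"ay":0,"az":0},{"jaw":-1,"tx":0,"ty":0,"tz":-0.3,"ax":0,"ay":0,"az":0}]'
python3 -m pendant '[{"jaw":-1,"tx":0,"ty":0,"tz":-0.3,"ax":0,"ay":0,"az":0},{"jaw":-1,"tx":0,"ty":0,"tz":-0.3,"ax":0,"ay":0,"az":0}]'
```

```text
clock: 21.98
position: [0.5982, 0.3284, 0.139]
ee_rot: [-0.213, 0.786, -0.363, -0.452]
contact_force: [-0.5, -0.1, -3.8]
width: 0.0633
gripper_force: 89.4
clock: 22.22
position: [0.5983, 0.3284, 0.1361]
ee_rot: [-0.213, 0.786, -0.363, -0.452]
contact_force: [0.7, 0.7, -3.7]
width: 0.0633
gripper_force: 89.5
```

```bash
python3 -m pendant '[{"jaw":-1,"tx":0,"ty":0,"tz":-0.3,"ax":0,"ay":0,"az":0},{"jaw":-1,"tx":0,"ty":0,"tz":-0.3,"ax":0,"ay":0,"az":0}]'
python3 -m pendant '[{"jaw":-1,"tx":0,"ty":0,"tz":-0.3,"ax":0,"ay":0,"az":0},{"jaw":-1,"tx":0,"ty":0,"tz":-0.3,"ax":0,"ay":0,"az":0}]'
```

```text
clock: 22.48
position: [0.5983, 0.3284, 0.1358]
ee_rot: [-0.214, 0.786, -0.362, -0.453]
contact_force: [-0.6, -3.0, 5.9]
width: 0.0632
gripper_force: 90.1
clock: 22.72
position: [0.5982, 0.3284, 0.1358]
ee_rot: [-0.215, 0.786, -0.361, -0.453]
contact_force: [1.2, -3.5, 13.7]
width: 0.0627
gripper_force: 90.9
```

```bash
python3 -m pendant '[{"jaw":-1,"tx":0,"ty":0,"tz":0.4,"ax":0,"ay":0,"az":0},{"jaw":1,"tx":0,"ty":0,"tz":0.4,"ax":0,"ay":0,"az":0},{"jaw":1,"tx":0,"ty":0,"tz":0.4,"ax":0,"ay":0,"az":0},{"jaw":1,"tx":0,"ty":0,"tz":0.4,"ax":0,"ay":0,"az":0},{"jaw":1,"tx":1,"ty":-1.2,"tz":1.3,"ax":0,"ay":0,"az":0},{"jaw":1,"tx":2.8,"ty":-3.3,"tz":2.9,"ax":0,"ay":0,"az":0},{"jaw":1,"tx":5.6,"ty":-6.6,"tz":5.4,"ax":0,"ay":0,"az":0},{"jaw":1,"tx":5.6,"ty":-8,"tz":10,"ax":0,"ay":0,"az":0},{"jaw":1,"tx":5,"ty":-8,"tz":15,"ax":0,"ay":0,"az":0},{"jaw":1,"tx":4,"ty":-8,"tz":20,"ax":0,"ay":0,"az":0}]'
python3 - <<'E'
from m import *
Q,C,I=pts();bottles(Q,C);x,y,z=Q.T
m=(C[:,0]>3)&(C[:,0]<16)&(C[:,1]>140)&(x>.5)&(x<.7)&(y>.2)&(y<.42)&(z>.205); print(m.sum(),np.percentile(Q[m],[2,50,98],axis=0))
from ik import *
for f in(0,1):
    for g,c in(([.4105,-.122,.036],-90),([.614,-.382,.036],59)):
        R=toolR(c,-30,f); print(f,c,*ik(g,R,SEEDS),*ik(np.array(g)-R.apply([0,0,.1]),R,SEEDS))
print(manip.get_state()["qpos"])
P=go([.4105,-.122,.30],toolR(-90,-30,0)); 
P=go([.45,-.0,.38],toolR(130,5,1));
E
```

```text
clock: 23.98
position: [0.639, 0.247, 0.332]
ee_rot: [-0.213, 0.786, -0.364, -0.452]
contact_force: [1.1, -0.0, 0.1]
width: 0.0857
gripper_force: 0.0
pink fill [ 0.592 -0.407] topface [ 0.6024 -0.3792] [103.  62.] capyaw 36.6
blue fill [ 0.867 -0.621] topface [ 0.8581 -0.6553] [116. 138.] capyaw -90.0
green fill [ 0.408 -0.087] topface [ 0.4112 -0.1143] [90. 62.] capyaw -90.0
170 [[0.58568267 0.30219793 0.20573476]
 [0.60495626 0.32612272 0.21304947]
 [0.62520086 0.34166698 0.21922612]]
0 -90 [-0.74  0.43  1.98  0.42  1.14  2.14] 0.0 [-0.82  0.36  1.82  0.35  1.38  2.18] 0.0
0 59 [-0.39  0.71  1.31 -0.55  1.26  0.36] 0.0 [-0.32  0.66  1.2  -0.52  1.43  0.33] 0.0
1 -90 [-0.74  0.43  1.98  0.42  1.13 -1.  ] 0.0 [-0.82  0.36  1.82  0.35  1.37 -0.97] 0.0
1 59 [-0.37  0.71  1.33 -0.59  1.24 -2.7 ] 0.062 [-0.29  0.65  1.23 -0.56  1.41 -2.7 ] 0.088
[-0.07574572  0.72897066  0.8984007   0.85414335  2.17749041  2.6127105 ]
 t [-22.8 -36.   -5.4] a [-28.7  -9.5 -39.6] angle 49.8 tcp [ 0.41  -0.113  0.284]
 t [-18.9 -24.6   2.4] a [-42.3 -34.5  -0.7] angle 54.6 tcp [0.449 0.001 0.361]
```

```bash
python3 -m pendant '[{"jaw":1,"tx":-3,"ty":-5,"tz":1,"ax":-5,"ay":-1.7,"az":-7},{"jaw":1,"tx":-6,"ty":-10,"tz":1,"ax":-10,"ay":-3.3,"az":-14},{"jaw":1,"tx":-9,"ty":-15,"tz":1,"ax":-16,"ay":-5,"az":-21},{"jaw":1,"tx":-12,"ty":-20,"tz":1,"ax":-21,"ay":-7,"az":-28},{"jaw":1,"tx":-15,"ty":-25,"tz":0,"ax":-26,"ay":-9,"az":-36},{"jaw":1,"tx":-18,"ty":-30,"tz":-2,"ax":-28.7,"ay":-9.5,"az":-39.6},{"jaw":1,"tx":-21,"ty":-35,"tz":-6,"ax":-28.7,"ay":-9.5,"az":-39.6},{"jaw":1,"tx":-22.8,"ty":-40,"tz":-12,"ax":-28.7,"ay":-9.5,"az":-39.6},{"jaw":1,"tx":-22.8,"ty":-41,"tz":-18,"ax":-28.7,"ay":-9.5,"az":-39.6},{"jaw":1,"tx":-22.8,"ty":-41,"tz":-20,"ax":-28.7,"ay":-9.5,"az":-39.6}]'
python3 - <<'E'
from m import *
from ik import *
Q,C,I=pts();bottles(Q,C)
P=go([.411,-.122,.036],toolR(-90,-30,0)); print(manip.get_state()["qpos"])
w=manip.get_image("wrist")["pixels"]; cv2.imwrite("pics/g1.png",cv2.resize(w,(400,300)))
E
```

```text
clock: 25.32
position: [0.4096, -0.1634, 0.1283]
ee_rot: [0.183, -0.679, 0.686, 0.188]
contact_force: [0.4, 0.1, 0.2]
width: 0.0852
gripper_force: 0.0
pink fill [ 0.595 -0.408] topface [ 0.6111 -0.3843] [108.  69.] capyaw 57.3
blue fill [ 0.85  -0.615] topface [ 0.859  -0.6561] [122. 138.] capyaw -90.0
green fill [ 0.411 -0.087] topface [ 0.4107 -0.1135] [94. 64.] capyaw -90.0
 t [  0.3   4.9 -10.8] a [-0.6 -0.8  0.5] angle 1.1 tcp [ 0.411 -0.113  0.02 ]
[-0.82999197  0.35515247  1.81041784  0.34922458  1.40408948  2.18965657]
```

View pics/g1.png

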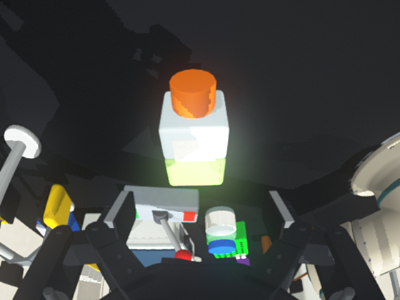

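Green is centred between the fingers (bottle x≈195, fingers 120 and 280). Going in and gripping.

```bash
python3 -m pendant '[{"jaw":1,"tx":0.2,"ty":1.5,"tz":-3.3,"ax":0,"ay":0,"az":0},{"jaw":1,"tx":0.3,"ty":3.1,"tz":-6.7,"ax":0,"ay":0,"az":0},{"jaw":1,"tx":0.3,"ty":4.3,"tz":-9.5,"ax":0,"ay":0,"az":0},{"jaw":1,"tx":0.3,"ty":4.9,"tz":-10.8,"ax":0,"ay":0,"az":0},{"jaw":1,"tx":0.3,"ty":4.9,"tz":-10.8,"ax":0,"ay":0,"az":0},{"jaw":-1,"tx":0.3,"ty":4.9,"tz":-10.8,"ax":0,"ay":0,"az":0},{"jaw":-1,"tx":0.3,"ty":4.9,"tz":-10.8,"ax":0,"ay":0,"az":0},{"jaw":-1,"tx":0.3,"ty":4.9,"tz":-10.8,"ax":0,"ay":0,"az":0},{"jaw":-1,"tx":0.3,"ty":4.9,"tz":-10.8,"ax":0,"ay":0,"az":0}]' 80
python3 -m pendant '[{"jaw":-1,"tx":0,"ty":0,"tz":4,"ax":0,"ay":0,"az":0},{"jaw":-1,"tx":0,"ty":0,"tz":9,"ax":0,"ay":0,"az":0},{"jaw":-1,"tx":0,"ty":0,"tz":14,"ax":0,"ay":0,"az":0},{"jaw":-1,"tx":2,"ty":2,"tz":19,"ax":0,"ay":0,"az":0},{"jaw":-1,"tx":4,"ty":5,"tz":24,"ax":0,"ay":0,"az":0},{"jaw":-1,"tx":5,"ty":8,"tz":29,"ax":0,"ay":0,"az":0},{"jaw":-1,"tx":5,"ty":10,"tz":32,"ax":0,"ay":0,"az":0},{"jaw":-1,"tx":5,"ty":10,"tz":32,"ax":0,"ay":0,"az":0}]'
python3 - <<'E'
from ik import *
B=go([.50,.05,.38],toolR(-90,-5,0),say="1")
for h in(0,90,130): B=go([.50,.2,.38],toolR(h,5,0),base=B,say=h)
B=go([.478,.301,.29],toolR(130,60,0),base=B,say="tilt")
print([ik([.5,.2,.38],toolR(h,5,0),SEEDS) for h in(-90,0,90,130)],ik([.478,.301,.29],toolR(130,60,0),SEEDS))
E
```

```text
clock: 26.6
position: [0.4136, -0.1136, 0.0237]
ee_rot: [0.183, -0.68, 0.685, 0.187]
contact_force: [-1.7, -1.9, 6.1]
width: 0.0633
gripper_force: 85.8
clock: 27.6
position: [0.4635, -0.0123, 0.3445]
ee_rot: [0.183, -0.681, 0.685, 0.185]
contact_force: [0.3, -0.5, -4.8]
width: 0.0633
gripper_force: 88.1
1 t [3.7 6.4 1.7] a [-25.1  -0.2   0.3] angle 25.1 tcp [0.5   0.052 0.361]
0 t [ 0.2 14.8  0. ] a [-7.9 -7.9 89.8] angle 90.4 tcp [0.502 0.2   0.361]
90 t [-0.2  0.2  0. ] a [-0.  0. 90.] angle 90.0 tcp [0.5   0.202 0.361]
130 t [-0.1 -0.   0. ] a [ 0.  0. 40.] angle 40.0 tcp [0.499 0.201 0.361]
tilt t [-3.1 11.2 -8.1] a [42.1 35.4  0. ] angle 55.0 tcp [0.468 0.313 0.281]
[(array([ 0.37,  0.19,  1.29, -0.13,  1.69, -2.7 ]), np.float64(0.108)), (array([ 0.28,  0.12,  1.4 , -0.02,  1.54,  1.85]), np.float64(0.0)), (array([0.2 , 0.15, 1.37, 0.08, 1.6 , 0.2 ]), np.float64(0.0)), (array([ 0.21,  0.19,  1.31,  0.08,  1.68, -0.49]), np.float64(0.0))] (array([-0.01,  0.54,  1.45,  0.76,  1.88, -0.75]), np.float64(0.0))
```

```bash
python3 -m pendant '[{"jaw":-1,"tx":0,"ty":0,"tz":2,"ax":-6,"ay":0,"az":6},{"jaw":-1,"tx":0,"ty":0,"tz":2,"ax":-10,"ay":0,"az":12}]'
python3 - <<'E'
from ik import *
print(manip.get_state()["qpos"])
B=go([.48,.03,.38],toolR(0,5,0),say="1")
B=go([.50,.2,.38],toolR(90,5,0),base=B,say="2")
B=go([.478,.301,.29],toolR(130,60,0),base=B,say="tilt")
E
```

```text
clock: 27.85
position: [0.4633, -0.0141, 0.3621]
ee_rot: [-0.101, 0.762, -0.624, -0.144]
contact_force: [-0.4, -0.6, -5.3]
width: 0.0633
gripper_force: 88.0
[-0.40081179  0.14192113  1.4184808   0.28073826  1.79829848  2.57655655]
1 t [ 1.8  4.4 -0.1] a [-16.  -22.1  77.4] angle 82.0 tcp [0.482 0.03  0.361]
2 t [ 1.8 17.2  0. ] a [-0.  0. 90.] angle 90.0 tcp [0.5   0.202 0.361]
tilt t [-3.2 11.2 -8.1] a [52.7 19.2 36.8] angle 67.1 tcp [0.468 0.313 0.281]
```

```bash
python3 -m pendant '[{"jaw":-1,"tx":0,"ty":0,"tz":0,"ax":-2,"ay":-2.8,"az":9.7},{"jaw":-1,"tx":0,"ty":0,"tz":0,"ax":-4,"ay":-5.5,"az":19.3},{"jaw":-1,"tx":0.5,"ty":1,"tz":0,"ax":-6,"ay":-8.3,"az":29},{"jaw":-1,"tx":1,"ty":2,"tz":0,"ax":-8,"ay":-11,"az":38.7},{"jaw":-1,"tx":1.5,"ty":3,"tz":0,"ax":-10,"ay":-13.8,"az":48.4},{"jaw":-1,"tx":1.8,"ty":4,"tz":0,"ax":-12,"ay":-16.6,"az":58},{"jaw":-1,"tx":1.8,"ty":4.4,"tz":0,"ax":-14,"ay":-19.3,"az":67.7},{"jaw":-1,"tx":1.8,"ty":4.4,"tz":0,"ax":-16,"ay":-22.1,"az":77.4},{"jaw":-1,"tx":1.8,"ty":4.4,"tz":0,"ax":-16,"ay":-22.1,"az":77.4}]'
python3 -m pendant '[{"jaw":-1,"tx":0.2,"ty":2,"tz":0,"ax":0,"ay":0,"az":10},{"jaw":-1,"tx":0.4,"ty":4,"tz":0,"ax":0,"ay":0,"az":20},{"jaw":-1,"tx":0.6,"ty":6,"tz":0,"ax":0,"ay":0,"az":30},{"jaw":-1,"tx":0.8,"ty":8,"tz":0,"ax":0,"ay":0,"az":40},{"jaw":-1,"tx":1,"ty":10,"tz":0,"ax":0,"ay":0,"az":50},{"jaw":-1,"tx":1.2,"ty":12,"tz":0,"ax":0,"ay":0,"az":60},{"jaw":-1,"tx":1.4,"ty":14,"tz":0,"ax":0,"ay":0,"az":70},{"jaw":-1,"tx":1.6,"ty":16,"tz":0,"ax":0,"ay":0,"az":80},{"jaw":-1,"tx":1.8,"ty":17.2,"tz":0,"ax":0,"ay":0,"az":90},{"jaw":-1,"tx":1.8,"ty":17.2,"tz":0,"ax":0,"ay":0,"az":90}]'
python3 - <<'E'
from ik import *
print(manip.get_state()["qpos"])
B=go([.478,.301,.29],toolR(130,60,0),say="tilt")
E
```

```text
clock: 28.98
position: [0.4797, 0.0311, 0.3606]
ee_rot: [-0.0, 0.999, -0.001, 0.04]
contact_force: [-0.5, -0.6, -4.0]
width: 0.063
gripper_force: 88.0
clock: 30.22
position: [0.5, 0.2031, 0.3606]
ee_rot: [-0.03, 0.708, 0.705, 0.028]
contact_force: [-0.3, -0.2, -3.3]
width: 0.0634
gripper_force: 87.9
[0.20127644 0.16229771 1.3469885  0.08145771 1.61918004 0.21093446]
tilt t [-3.2 11.  -8. ] a [53.1 18.9 37. ] angle 67.4 tcp [0.468 0.313 0.281]
```

```bash
python3 -m pendant '[{"jaw":-1,"tx":-0.5,"ty":1.5,"tz":0,"ax":7.6,"ay":2.7,"az":5.3},{"jaw":-1,"tx":-1,"ty":3,"tz":0,"ax":15.2,"ay":5.4,"az":10.6},{"jaw":-1,"tx":-1.5,"ty":4.5,"tz":0,"ax":22.8,"ay":8.1,"az":15.9},{"jaw":-1,"tx":-2,"ty":6,"tz":0,"ax":30.4,"ay":10.8,"az":21.2},{"jaw":-1,"tx":-2.5,"ty":8,"tz":-1,"ax":38,"ay":13.5,"az":26.5},{"jaw":-1,"tx":-3,"ty":10,"tz":-3,"ax":45.6,"ay":16.2,"az":31.8},{"jaw":-1,"tx":-3.2,"ty":11,"tz":-5,"ax":53.1,"ay":18.9,"az":37},{"jaw":-1,"tx":-3.2,"ty":11,"tz":-8,"ax":53.1,"ay":18.9,"az":37},{"jaw":-1,"tx":-3.2,"ty":11,"tz":-8,"ax":53.1,"ay":18.9,"az":37}]'
python3 - <<'E'
from ik import *
from m import *
P=go([.478,.301,.149],toolR(130,60,0)); print(manip.get_state()["qpos"])
a=manip.get_image("side")["pixels"]; s=manip.get_image("scene")["pixels"]
cv2.imwrite("pics/g2.png",np.hstack([cv2.resize(a[130:350,130:400],(400,326)),cv2.resize(s[130:350,180:450],(400,326))]))
E
```

```text
clock: 31.35
position: [0.4677, 0.312, 0.2792]
ee_rot: [-0.454, 0.368, 0.784, 0.212]
contact_force: [0.6, -0.0, -2.9]
width: 0.0635
gripper_force: 88.0
 t [ -0.    0.1 -14. ] a [ 0.  -0.2  0.2] angle 0.3 tcp [0.468 0.313 0.14 ]
[ 1.29108613e-04  5.12845978e-01  1.47159786e+00  7.74762991e-01
  1.88424793e+00 -7.36792134e-01]
```

View pics/g2.png

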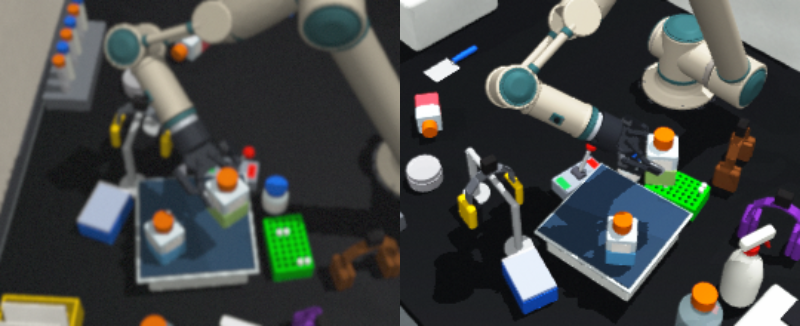

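Blue (160,240) stands on the mat and green (228,195) is upright in the hand. Lowering.

```bash
python3 -m pendant '[{"jaw":-1,"tx":0,"ty":0,"tz":-4,"ax":0,"ay":0,"az":0},{"jaw":-1,"tx":0,"ty":0,"tz":-8,"ax":0,"ay":0,"az":0},{"jaw":-1,"tx":0,"ty":0,"tz":-11,"ax":0,"ay":0,"az":0},{"jaw":-1,"tx":0,"ty":0,"tz":-13,"ax":0,"ay":0,"az":0},{"jaw":-1,"tx":0,"ty":0,"tz":-13.8,"ax":0,"ay":0,"az":0},{"jaw":-1,"tx":0,"ty":0,"tz":-13.8,"ax":0,"ay":0,"az":0}]'
python3 -m pendant '[{"jaw":-1,"tx":0,"ty":0,"tz":-0.3,"ax":0,"ay":0,"az":0},{"jaw":-1,"tx":0,"ty":0,"tz":-0.3,"ax":0,"ay":0,"az":0}]'
python3 -m pendant '[{"jaw":-1,"tx":0,"ty":0,"tz":-0.3,"ax":0,"ay":0,"az":0},{"jaw":-1,"tx":0,"ty":0,"tz":-0.3,"ax":0,"ay":0,"az":0}]'
python3 -m pendant '[{"jaw":-1,"tx":0,"ty":0,"tz":-0.2,"ax":0,"ay":0,"az":0},{"jaw":-1,"tx":0,"ty":0,"tz":-0.2,"ax":0,"ay":0,"az":0}]' | grep -E "pos|contact"
```

```text
clock: 32.2
position: [0.4678, 0.3135, 0.145]
ee_rot: [-0.452, 0.364, 0.785, 0.214]
contact_force: [0.4, -0.3, -3.2]
width: 0.0633
gripper_force: 88.2
clock: 32.45
position: [0.4675, 0.3135, 0.1418]
ee_rot: [-0.452, 0.364, 0.786, 0.214]
contact_force: [-0.2, -0.3, -3.4]
width: 0.0631
gripper_force: 88.2
clock: 32.7
position: [0.4672, 0.3134, 0.1382]
ee_rot: [-0.452, 0.365, 0.785, 0.214]
contact_force: [-0.1, -0.6, -3.9]
width: 0.0634
gripper_force: 88.2
position: [0.4674, 0.3135, 0.1365]
contact_force: [0.7, -0.0, -2.8]
```

```bash
python3 -m pendant '[{"jaw":-1,"tx":0,"ty":0,"tz":-0.3,"ax":0,"ay":0,"az":0},{"jaw":-1,"tx":0,"ty":0,"tz":-0.3,"ax":0,"ay":0,"az":0}]' | grep -E "pos|contact"
python3 -m pendant '[{"jaw":-1,"tx":0,"ty":0,"tz":-0.2,"ax":0,"ay":0,"az":0},{"jaw":-1,"tx":0,"ty":0,"tz":-0.2,"ax":0,"ay":0,"az":0}]'| grep -E "pos|contact"
```

```text
position: [0.4673, 0.3136, 0.1364]
contact_force: [0.7, -4.2, 9.3]
position: [0.4673, 0.3136, 0.1365]
contact_force: [2.6, -5.4, 16.6]
```

```bash
python3 -m pendant '[{"jaw":-1,"tx":0,"ty":0,"tz":0.5,"ax":0,"ay":0,"az":0},{"jaw":1,"tx":0,"ty":0,"tz":0.5,"ax":0,"ay":0,"az":0},{"jaw":1,"tx":0,"ty":0,"tz":0.5,"ax":0,"ay":0,"az":0},{"jaw":1,"tx":0,"ty":0,"tz":0.5,"ax":0,"ay":0,"az":0},{"jaw":1,"tx":1,"ty":-1.2,"tz":1.4,"ax":0,"ay":0,"az":0},{"jaw":1,"tx":2.8,"ty":-3.3,"tz":3,"ax":0,"ay":0,"az":0},{"jaw":1,"tx":5.6,"ty":-6.6,"tz":5.5,"ax":0,"ay":0,"az":0},{"jaw":1,"tx":5.6,"ty":-8,"tz":10,"ax":0,"ay":0,"az":0},{"jaw":1,"tx":5,"ty":-10,"tz":15,"ax":0,"ay":0,"az":0},{"jaw":1,"tx":4,"ty":-12,"tz":20,"ax":0,"ay":0,"az":0}]'
python3 - <<'E'
from m import *
from ik import *
Q,C,I=pts();bottles(Q,C);x,y,z=Q.T
m=(C[:,0]>3)&(C[:,0]<16)&(C[:,1]>140)&(x>.42)&(x<.7)&(y>.2)&(y<.42)&(z>.205)
for a in(0,1):
    k=m&((x>.55)==a); print(k.sum(),np.percentile(Q[k],[2,50,98],axis=0).round(3))
m=((C[:,0]>165)|(C[:,0]<16))&(C[:,1]>110)&(C[:,2]>60)&(x>.5)&(x<.72)&(y>-.5)&(y<-.28)&(z>.01)&(z<.08); print("pink all",cv2.minAreaRect(Q[m][:,:2].astype(np.float32)*1000))
print(manip.get_state()["qpos"])
R=toolR(58,-30,0)
B=go([.58,-.1,.33],toolR(95,10,0),say="mid");B=go([.615,-.379,.036],R,.1,base=B,say="pre")
print(ik([.58,-.1,.33],toolR(95,10,0),SEEDS))
E
```

```text
clock: 34.7
position: [0.5077, 0.1919, 0.3331]
ee_rot: [-0.452, 0.365, 0.785, 0.214]
contact_force: [0.9, -0.3, -0.5]
width: 0.0851
gripper_force: 0.0
pink fill [ 0.597 -0.408] topface [ 0.6095 -0.3878] [102.  66.] capyaw 61.2
blue fill [ 0.878 -0.618] topface [ 0.8987 -0.6538] [ 62. 118.] capyaw -86.4
green none
163 [[0.456 0.29  0.206]
 [0.475 0.31  0.213]
 [0.495 0.327 0.219]]
165 [[0.586 0.304 0.206]
 [0.605 0.325 0.213]
 [0.623 0.344 0.219]]
pink all ((616.5977172851562, -375.15863037109375), (138.71994018554688, 70.1993408203125), 57.24693298339844)
[-0.17071688  0.5207401   1.29878042  0.71405613  2.10583318 -0.76107515]
mid t [  7.2 -28.8  -2.5] a [-46.9 -18.6 -33.1] angle 60.3 tcp [ 0.58  -0.097  0.312]
pre t [  5.7 -24.8 -20.5] a [-39.6   9.5 -35.5] angle 54.0 tcp [ 0.637 -0.345  0.106]
(array([-0.38,  0.3 ,  1.3 ,  0.16,  1.62, -0.47]), np.float64(0.0))
```

```bash
python3 -m pendant '[{"jaw":1,"tx":1,"ty":-4,"tz":0,"ax":-7,"ay":-2.7,"az":-4.8},{"jaw":1,"tx":2,"ty":-8,"tz":0,"ax":-14,"ay":-5.4,"az":-9.6},{"jaw":1,"tx":3,"ty":-13,"tz":0,"ax":-21,"ay":-8.1,"az":-14.4},{"jaw":1,"tx":4,"ty":-18,"tz":0,"ax":-28,"ay":-11,"az":-19.6},{"jaw":1,"tx":5.5,"ty":-23,"tz":0,"ax":-35,"ay":-14,"az":-24.5},{"jaw":1,"tx":7,"ty":-28,"tz":0,"ax":-42,"ay":-16.8,"az":-29.5},{"jaw":1,"tx":7.2,"ty":-28.8,"tz":0,"ax":-46.9,"ay":-18.6,"az":-33.1},{"jaw":1,"tx":7.2,"ty":-28.8,"tz":0,"ax":-46.9,"ay":-18.6,"az":-33.1}]'
python3 -m pendant '[{"jaw":1,"tx":1,"ty":-4,"tz":0,"ax":-6.6,"ay":1.6,"az":-6},{"jaw":1,"tx":2,"ty":-9,"tz":0,"ax":-13.2,"ay":3.2,"az":-12},{"jaw":1,"tx":3,"ty":-14,"tz":-2,"ax":-20,"ay":4.8,"az":-18},{"jaw":1,"tx":4,"ty":-19,"tz":-5,"ax":-26.4,"ay":6.4,"az":-24},{"jaw":1,"tx":5.7,"ty":-24,"tz":-9,"ax":-33,"ay":8,"az":-30},{"jaw":1,"tx":5.7,"ty":-24.8,"tz":-14,"ax":-39.6,"ay":9.5,"az":-35.5},{"jaw":1,"tx":5.7,"ty":-24.8,"tz":-18,"ax":-39.6,"ay":9.5,"az":-35.5},{"jaw":1,"tx":5.7,"ty":-24.8,"tz":-18,"ax":-39.6,"ay":9.5,"az":-35.5}]'
python3 - <<'E'
from m import *
from ik import *
Q,C,I=pts();bottles(Q,C);x,y,z=Q.T
m=((C[:,0]>165)|(C[:,0]<16))&(C[:,1]>110)&(C[:,2]>60)&(x>.5)&(x<.72)&(y>-.5)&(y<-.28)&(z>.01)&(z<.08); print("pink all",cv2.minAreaRect(Q[m][:,:2].astype(np.float32)*1000))
B=go([.613,-.381,.036],toolR(58,-30,0)); print(manip.get_state()["qpos"])
w=manip.get_image("wrist")["pixels"]; cv2.imwrite("pics/p1.png",cv2.resize(w,(400,300)))
E
```

```text
clock: 35.8
position: [0.5788, -0.0943, 0.3322]
ee_rot: [-0.068, 0.675, 0.732, 0.06]
contact_force: [-0.7, -0.5, -0.2]
width: 0.0855
gripper_force: 0.0
clock: 36.8
position: [0.6341, -0.3411, 0.1455]
ee_rot: [0.119, 0.846, 0.466, -0.228]
contact_force: [-0.1, -0.0, 0.5]
width: 0.0848
gripper_force: 0.0
pink fill [ 0.593 -0.406] topface [ 0.6092 -0.3871] [99. 67.] capyaw 58.2
blue fill [ 0.875 -0.623] topface [ 0.8814 -0.6528] [112.  92.] capyaw -90.0
green none
pink all ((617.3700561523438, -373.3270263671875), (133.84921264648438, 68.57077026367188), 58.30763244628906)
 t [ -2.9  -4.6 -13.2] a [-0.2  0.2  0.5] angle 0.6 tcp [ 0.608 -0.389  0.02 ]
[-0.34594773  0.62548073  1.236362   -0.51055512  1.42467496  0.33410048]
```

View pics/p1.png

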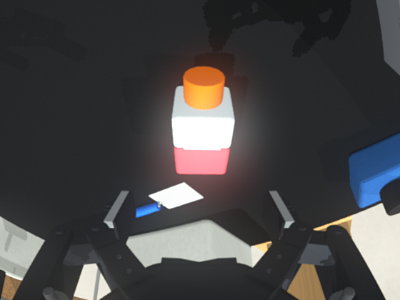

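Pink is centred in the jaws (x≈203, fingers 115 and 282), axis aligned. Going in and gripping.

```bash
python3 -m pendant '[{"jaw":1,"tx":0.2,"ty":0.3,"tz":-3,"ax":0,"ay":0,"az":0},{"jaw":1,"tx":-0.6,"ty":-1,"tz":-6.2,"ax":0,"ay":0,"az":0},{"jaw":1,"tx":-1.6,"ty":-2.6,"tz":-9.3,"ax":0,"ay":0,"az":0},{"jaw":1,"tx":-2.6,"ty":-4.1,"tz":-12.2,"ax":0,"ay":0,"az":0},{"jaw":1,"tx":-2.9,"ty":-4.6,"tz":-13.2,"ax":0,"ay":0,"az":0},{"jaw":1,"tx":-2.9,"ty":-4.6,"tz":-13.2,"ax":0,"ay":0,"az":0},{"jaw":-1,"tx":-2.9,"ty":-4.6,"tz":-13.2,"ax":0,"ay":0,"az":0},{"jaw":-1,"tx":-2.9,"ty":-4.6,"tz":-13.2,"ax":0,"ay":0,"az":0},{"jaw":-1,"tx":-2.9,"ty":-4.6,"tz":-13.2,"ax":0,"ay":0,"az":0},{"jaw":-1,"tx":-2.9,"ty":-4.6,"tz":-13.2,"ax":0,"ay":0,"az":0}]' 80
python3 -m pendant '[{"jaw":-1,"tx":0,"ty":0,"tz":4,"ax":0,"ay":0,"az":0},{"jaw":-1,"tx":0,"ty":0,"tz":9,"ax":0,"ay":0,"az":0},{"jaw":-1,"tx":-1,"ty":3,"tz":15,"ax":0,"ay":0,"az":0},{"jaw":-1,"tx":-2,"ty":7,"tz":21,"ax":0,"ay":0,"az":0},{"jaw":-1,"tx":-4,"ty":11,"tz":27,"ax":0,"ay":0,"az":0},{"jaw":-1,"tx":-6,"ty":15,"tz":32,"ax":0,"ay":0,"az":0},{"jaw":-1,"tx":-6,"ty":17,"tz":34,"ax":0,"ay":0,"az":0},{"jaw":-1,"tx":-6,"ty":17,"tz":34,"ax":0,"ay":0,"az":0}]'
python3 - <<'E'
from ik import *
B=go([.53,-.0,.38],toolR(80,10,0),say="1")
B=go([.557,.185,.32],toolR(97,60,0),base=B,say="2")
print(manip.get_state()["qpos"],ik([.53,0,.38],toolR(80,10,0),SEEDS),ik([.557,.185,.32],toolR(97,60,0),SEEDS))
E
```

```text
clock: 38.2
position: [0.6107, -0.389, 0.0226]
ee_rot: [0.127, 0.847, 0.465, -0.222]
contact_force: [2.9, 0.5, 6.3]
width: 0.0632
gripper_force: 83.3
clock: 39.2
position: [0.548, -0.2156, 0.3642]
ee_rot: [0.126, 0.847, 0.466, -0.22]
contact_force: [0.8, -0.6, -4.0]
width: 0.0632
gripper_force: 83.1
1 t [-1.7 21.9 -0.3] a [ 37.2 -13.9  21.5] angle 45.1 tcp [0.531 0.003 0.362]
2 t [ 2.4 19.8 -5.1] a [50.2 -1.3 15.9] angle 52.6 tcp [0.555 0.201 0.311]
[-0.20552858  0.35317816  1.18338823 -0.49109453  1.76711375  0.30174877] (array([-0.25,  0.15,  1.39,  0.17,  1.61, -0.07]), np.float64(0.0)) (array([-0.3 ,  0.4 ,  1.64,  0.92,  1.66, -0.61]), np.float64(0.0))
```

```bash
python3 -m pendant '[{"jaw":-1,"tx":-0.3,"ty":3,"tz":0,"ax":6,"ay":-2.3,"az":3.5},{"jaw":-1,"tx":-0.6,"ty":7,"tz":0,"ax":12,"ay":-4.6,"az":7},{"jaw":-1,"tx":-1,"ty":11,"tz":0,"ax":18.6,"ay":-7,"az":10.7},{"jaw":-1,"tx":-1.3,"ty":15,"tz":0,"ax":25,"ay":-9.3,"az":14.3},{"jaw":-1,"tx":-1.5,"ty":19,"tz":0,"ax":31,"ay":-11.6,"az":18},{"jaw":-1,"tx":-1.7,"ty":21.9,"tz":0,"ax":37.2,"ay":-13.9,"az":21.5},{"jaw":-1,"tx":-1.7,"ty":21.9,"tz":0,"ax":37.2,"ay":-13.9,"az":21.5}]'
python3 -m pendant '[{"jaw":-1,"tx":0.4,"ty":3,"tz":0,"ax":8.4,"ay":-0.2,"az":2.6},{"jaw":-1,"tx":0.8,"ty":6.5,"tz":0,"ax":16.7,"ay":-0.4,"az":5.3},{"jaw":-1,"tx":1.2,"ty":10,"tz":0,"ax":25,"ay":-0.6,"az":8},{"jaw":-1,"tx":1.6,"ty":13.5,"tz":0,"ax":33.5,"ay":-0.9,"az":10.6},{"jaw":-1,"tx":2,"ty":17,"tz":-1,"ax":42,"ay":-1.1,"az":13.3},{"jaw":-1,"tx":2.4,"ty":19.8,"tz":-3,"ax":50.2,"ay":-1.3,"az":15.9},{"jaw":-1,"tx":2.4,"ty":19.8,"tz":-5.1,"ax":50.2,"ay":-1.3,"az":15.9},{"jaw":-1,"tx":2.4,"ty":19.8,"tz":-5.1,"ax":50.2,"ay":-1.3,"az":15.9}]'
python3 - <<'E'
from ik import *
from m import *
P=go([.557,.187,.144],toolR(97,60,0)); print(manip.get_state()["qpos"])
a=manip.get_image("side")["pixels"]; s=manip.get_image("scene")["pixels"]
cv2.imwrite("pics/p2.png",np.hstack([cv2.resize(a[130:350,130:400],(400,326)),cv2.resize(s[130:350,180:450],(400,326))]))
E
```

```text
clock: 40.08
position: [0.529, -0.0002, 0.3581]
ee_rot: [-0.059, 0.764, 0.64, 0.061]
contact_force: [-0.2, -1.2, -3.5]
width: 0.0633
gripper_force: 82.9
clock: 41.08
position: [0.554, 0.1976, 0.3057]
ee_rot: [-0.377, 0.574, 0.65, 0.325]
contact_force: [0.7, 1.1, -3.3]
width: 0.0634
gripper_force: 83.5
 t [  0.1   0.6 -17.1] a [ 0.4 -0.5 -0.4] angle 0.8 tcp [0.555 0.203 0.135]
[-0.3036887   0.39781666  1.59500982  0.9072758   1.69913769 -0.57594774]
```

View pics/p2.png

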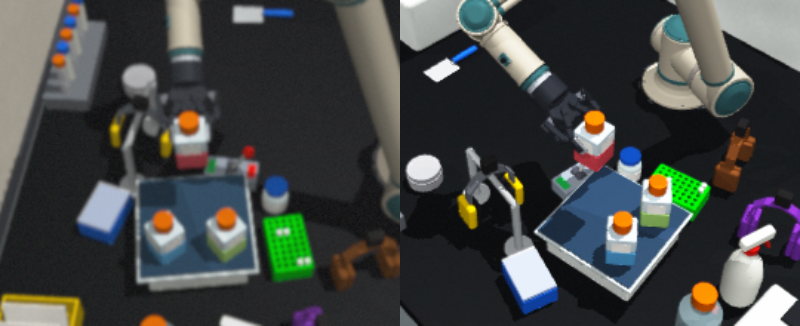

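Blue and green stand on the mat, pink (190,145) is upright in the hand. No amber bottle shows in any view, so this run has three. Lowering pink.

```bash
python3 -m pendant '[{"jaw":-1,"tx":0.1,"ty":0.3,"tz":-4,"ax":0,"ay":0,"az":0},{"jaw":-1,"tx":0.1,"ty":0.5,"tz":-8,"ax":0,"ay":0,"az":0},{"jaw":-1,"tx":0.1,"ty":0.5,"tz":-12,"ax":0,"ay":0,"az":0},{"jaw":-1,"tx":0.1,"ty":0.5,"tz":-14.5,"ax":0,"ay":0,"az":0},{"jaw":-1,"tx":0.1,"ty":0.5,"tz":-16,"ax":0,"ay":0,"az":0},{"jaw":-1,"tx":0.1,"ty":0.5,"tz":-16.5,"ax":0,"ay":0,"az":0},{"jaw":-1,"tx":0.1,"ty":0.5,"tz":-16.5,"ax":0,"ay":0,"az":0}]'
python3 -m pendant '[{"jaw":-1,"tx":0,"ty":0,"tz":-0.3,"ax":0,"ay":0,"az":0},{"jaw":-1,"tx":0,"ty":0,"tz":-0.3,"ax":0,"ay":0,"az":0}]'| grep -E "pos|contact"
python3 - <<'E'
from m import *
Q,C,I=pts();x,y,z=Q.T
m=(C[:,0]>3)&(C[:,0]<16)&(C[:,1]>140)&(x>.5)&(x<.62)&(y>.12)&(y<.24)&(z>.15); print(m.sum(),np.percentile(Q[m],[2,50,90,98],axis=0).round(3))
E
```

```text
clock: 42.05
position: [0.5559, 0.2033, 0.1443]
ee_rot: [-0.375, 0.572, 0.651, 0.328]
contact_force: [-0.6, 0.4, -3.0]
width: 0.0633
gripper_force: 83.4
position: [0.5555, 0.2034, 0.1407]
contact_force: [-0.6, 0.1, -3.1]
208 [[0.535 0.149 0.175]
 [0.56  0.2   0.213]
 [0.576 0.214 0.219]
 [0.578 0.216 0.221]]
```

```bash
python3 -m pendant '[{"jaw":-1,"tx":0,"ty":0,"tz":-0.3,"ax":0,"ay":0,"az":0},{"jaw":-1,"tx":0,"ty":0,"tz":-0.3,"ax":0,"ay":0,"az":0}]' | grep -E "pos|contact"
python3 -m pendant '[{"jaw":-1,"tx":0,"ty":0,"tz":-0.3,"ax":0,"ay":0,"az":0},{"jaw":-1,"tx":0,"ty":0,"tz":-0.3,"ax":0,"ay":0,"az":0}]'| grep -E "pos|contact"
```

```text
position: [0.5555, 0.2035, 0.1393]
contact_force: [-1.1, -4.3, 4.7]
position: [0.5555, 0.2033, 0.1391]
contact_force: [-3.4, -11.1, 17.1]
```

```bash
python3 -m pendant '[{"jaw":-1,"tx":0,"ty":0,"tz":0.5,"ax":0,"ay":0,"az":0},{"jaw":1,"tx":0,"ty":0,"tz":0.5,"ax":0,"ay":0,"az":0},{"jaw":1,"tx":0,"ty":0,"tz":0.5,"ax":0,"ay":0,"az":0},{"jaw":1,"tx":0,"ty":0,"tz":0.5,"ax":0,"ay":0,"az":0},{"jaw":1,"tx":0.2,"ty":-1.7,"tz":1.5,"ax":0,"ay":0,"az":0},{"jaw":1,"tx":0.6,"ty":-4.3,"tz":3,"ax":0,"ay":0,"az":0},{"jaw":1,"tx":1.1,"ty":-8.6,"tz":5.5,"ax":0,"ay":0,"az":0},{"jaw":1,"tx":0,"ty":-12,"tz":10,"ax":0,"ay":0,"az":0},{"jaw":1,"tx":-5,"ty":-16,"tz":15,"ax":0,"ay":0,"az":0},{"jaw":1,"tx":-9,"ty":-20,"tz":18,"ax":0,"ay":0,"az":0}]'
python3 - <<'E'
from m import *
from ik import *
Q,C,I=pts();x,y,z=Q.T
th=np.radians(6.9);M=np.array([.55,.249])
m=(C[:,0]>3)&(C[:,0]<16)&(C[:,1]>140)&(x>.42)&(x<.68)&(y>.12)&(y<.4)&(z>.205)&(z<.225)
k,lab,cen=cv2.kmeans(Q[m].astype(np.float32),3,None,(3,50,1e-4),5,cv2.KMEANS_PP_CENTERS)
for c in cen:
    d=c[:2]-M; print("cap",c.round(3),"mat",(d@np.array([[np.cos(th),-np.sin(th)],[np.sin(th),np.cos(th)]])).round(3))
m=((C[:,0]>172)|(C[:,0]<4))&(C[:,1]>150)&(z>.08)&(z<.15)&(abs(x-.47)<.1)&(abs(y-.06)<.05); print("ball",np.median(Q[m],0))
m=(z>.176)&(z<.23)&(abs(x-.7)<.04)&(abs(y)<.06); print("band/block",np.median(Q[m],0),Q[m].max(0))
d=manip.get_image("scene")["pixels"];cv2.imwrite("pics/e1.png",cv2.resize(d[170:340,190:400],None,fx=3,fy=3))
B=go([.37,.03,.28],toolR(104,0,1),say="f1");B=go([.37,.03,.28],toolR(7,0,0),say="f0")
print(manip.get_state()["qpos"])
E
```

```text
clock: 44.15
position: [0.4767, 0.0135, 0.3061]
ee_rot: [-0.375, 0.573, 0.651, 0.328]
contact_force: [0.2, -1.4, 0.6]
width: 0.0853
gripper_force: 0.0
cap [0.476 0.31  0.213] mat [-0.066  0.069]
cap [0.557 0.196 0.213] mat [ 0.001 -0.054]
cap [0.605 0.324 0.213] mat [0.064 0.068]
ball [0.43738024 0.07176364 0.12098747]
band/block [0.69801778 0.00376773 0.20457672] [0.72675407 0.05329382 0.21857102]
f1 t [-10.8   1.7  -4.5] a [ -16.    85.2 -150.9] angle 174.1 tcp [0.37  0.03  0.261]
f0 t [-10.8   1.7  -4.5] a [-51.9  40.3 -81.2] angle 104.4 tcp [0.37  0.03  0.261]
[-0.64074462  0.38399773  1.61678027  0.7195986   1.91096164 -0.80188072]
```

View pics/e1.png

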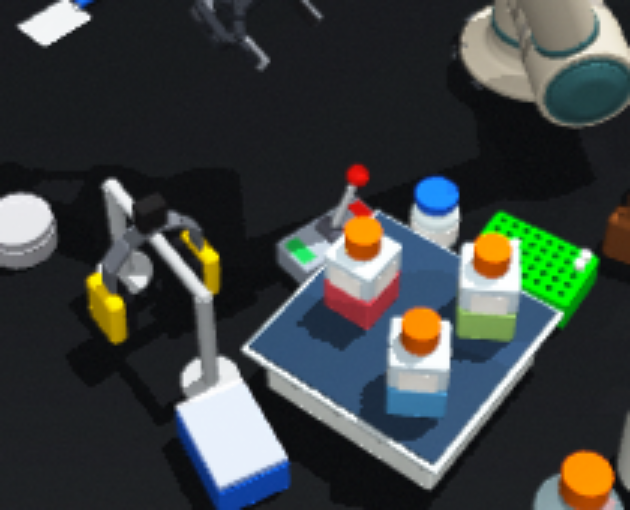

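All three bottles stand on the mat (caps at mat (-66,69), (1,-54), (64,68) mm, z .213–.215). The muffs hang at rail centre and the toggle is off. Next I'll bring closed, vertical fingers to the robot side of the ball.

Run:
```python
from ik import *
R=toolR(97,0,0); B=go([.378,.067,.20],R); print(ik([.378,.067,.2],R,SEEDS),ik([.48,.067,.124],R,SEEDS))
```

```text
t [-10.    5.4 -12.5] a [-59.2  -7.4  -0.1] angle 59.6 tcp [0.378 0.067 0.181]
(array([ 0.01, -0.  ,  1.95, -0.  ,  1.19, -0.12]), np.float64(0.0)) (array([ 0.  ,  0.23,  1.88, -0.  ,  1.03, -0.12]), np.float64(0.0))
```

```bash
python3 -m pendant '[{"jaw":-1,"tx":-2,"ty":0,"tz":0,"ax":-10,"ay":-1.2,"az":0},{"jaw":-1,"tx":-4,"ty":1,"tz":0,"ax":-20,"ay":-2.4,"az":0},{"jaw":-1,"tx":-6,"ty":2,"tz":0,"ax":-30,"ay":-3.7,"az":0},{"jaw":-1,"tx":-8,"ty":3,"tz":0,"ax":-40,"ay":-5,"az":0},{"jaw":-1,"tx":-10,"ty":4.5,"tz":0,"ax":-50,"ay":-6.2,"az":0},{"jaw":-1,"tx":-10,"ty":5.4,"tz":-2,"ax":-59.2,"ay":-7.4,"az":0},{"jaw":-1,"tx":-10,"ty":5.4,"tz":-7,"ax":-59.2,"ay":-7.4,"az":0},{"jaw":-1,"tx":-10,"ty":5.4,"tz":-10,"ax":-59.2,"ay":-7.4,"az":0},{"jaw":-1,"tx":-10,"ty":5.4,"tz":-10,"ax":-59.2,"ay":-7.4,"az":0}]'
```

```text
clock: 45.42
position: [0.3758, 0.0703, 0.2022]
ee_rot: [-0.006, 0.662, 0.75, -0.003]
contact_force: [-0.4, -0.0, 0.5]
width: -0.0003
gripper_force: 0.0
```

```bash
python3 -m pendant '[{"jaw":-1,"tx":0,"ty":-0.4,"tz":-5,"ax":0,"ay":0,"az":0},{"jaw":-1,"tx":0,"ty":-0.4,"tz":-9.9,"ax":0,"ay":0,"az":0},{"jaw":-1,"tx":0,"ty":-0.4,"tz":-9.9,"ax":0,"ay":0,"az":0},{"jaw":-1,"tx":2,"ty":-0.4,"tz":-9.9,"ax":0,"ay":0,"az":0},{"jaw":-1,"tx":4,"ty":-0.4,"tz":-9.9,"ax":0,"ay":0,"az":0},{"jaw":-1,"tx":6,"ty":-0.4,"tz":-9.9,"ax":0,"ay":0,"az":0},{"jaw":-1,"tx":8,"ty":-0.4,"tz":-9.9,"ax":0,"ay":0,"az":0},{"jaw":-1,"tx":9.5,"ty":-0.4,"tz":-9.9,"ax":0,"ay":0,"az":0},{"jaw":-1,"tx":10.2,"ty":-0.4,"tz":-9.9,"ax":0,"ay":0,"az":0},{"jaw":-1,"tx":10.2,"ty":-0.4,"tz":-9.9,"ax":0,"ay":0,"az":0}]'
python3 -m pendant '[{"jaw":-1,"tx":0.5,"ty":0,"tz":0,"ax":0,"ay":0,"az":0},{"jaw":-1,"tx":0.5,"ty":0,"tz":0,"ax":0,"ay":0,"az":0}]'| grep -E "pos|contact"
python3 -m pendant '[{"jaw":-1,"tx":0.5,"ty":0,"tz":0,"ax":0,"ay":0,"az":0},{"jaw":-1,"tx":0.5,"ty":0,"tz":0,"ax":0,"ay":0,"az":0}]'| grep -E "pos|contact"
```

```text
clock: 46.68
position: [0.4809, 0.0655, 0.1056]
ee_rot: [-0.003, 0.662, 0.749, -0.001]
contact_force: [0.9, 0.9, -0.2]
width: 0.0002
gripper_force: 0.0
position: [0.4846, 0.0655, 0.1052]
contact_force: [-0.4, -0.4, -0.3]
position: [0.4889, 0.0655, 0.105]
contact_force: [-4.5, -0.6, 1.2]
```

```bash
python3 -m pendant '[{"jaw":-1,"tx":0.5,"ty":0,"tz":0,"ax":0,"ay":0,"az":0},{"jaw":-1,"tx":0.5,"ty":0,"tz":0,"ax":0,"ay":0,"az":0}]'| grep -E "pos|contact"
python3 -m pendant '[{"jaw":-1,"tx":0.4,"ty":0,"tz":0,"ax":0,"ay":0,"az":0},{"jaw":-1,"tx":0.4,"ty":0,"tz":0,"ax":0,"ay":0,"az":0}]'| grep -E "pos|contact"
python3 -m pendant '[{"jaw":-1,"tx":-3,"ty":0,"tz":0,"ax":0,"ay":0,"az":0},{"jaw":-1,"tx":-4,"ty":0,"tz":5,"ax":0,"ay":0,"az":0},{"jaw":-1,"tx":-6,"ty":-3,"tz":10,"ax":0,"ay":0,"az":0},{"jaw":-1,"tx":-8,"ty":-8,"tz":15,"ax":0,"ay":0,"az":0},{"jaw":-1,"tx":-8,"ty":-13,"tz":20,"ax":0,"ay":0,"az":0},{"jaw":-1,"tx":-8,"ty":-18,"tz":20,"ax":0,"ay":0,"az":0},{"jaw":-1,"tx":-8,"ty":-18,"tz":20,"ax":0,"ay":0,"az":0},{"jaw":-1,"tx":-8,"ty":-18,"tz":20,"ax":0,"ay":0,"az":0}]'
python3 - <<'E'
from m import *
Q,C,I=pts();x,y,z=Q.T
m=(C[:,0]>3)&(C[:,0]<16)&(C[:,1]>140)&(x>.42)&(x<.68)&(y>.12)&(y<.4)&(z>.205)&(z<.225)
k,lab,cen=cv2.kmeans(Q[m].astype(np.float32),3,None,(3,50,1e-4),5,cv2.KMEANS_PP_CENTERS); print(cen.round(3))
m=((C[:,0]>172)|(C[:,0]<4))&(C[:,1]>150)&(z>.08)&(z<.15)&(abs(x-.47)<.1)&(abs(y-.06)<.05); print("ball",np.median(Q[m],0),Q[m].min(0),Q[m].max(0))
m=(z>.176)&(z<.23)&(abs(x-.7)<.04)&(abs(y)<.06); print("band/block",np.median(Q[m],0),Q[m].max(0))
E
```

```text
position: [0.4896, 0.0655, 0.1046]
contact_force: [-11.6, 0.8, 6.7]
position: [0.49, 0.0656, 0.1045]
contact_force: [-17.4, -1.2, 12.0]
clock: 48.68
position: [0.419, -0.1146, 0.3052]
ee_rot: [-0.003, 0.663, 0.749, -0.001]
contact_force: [-0.1, 0.1, 0.6]
width: -0.0002
gripper_force: 0.0
[[0.605 0.325 0.213]
 [0.557 0.196 0.213]
 [0.476 0.31  0.213]]
ball [0.51854061 0.06413592 0.12181053] [0.50326269 0.04692042 0.10755893] [0.53038275 0.075011   0.13100673]
band/block [0.69871413 0.00375344 0.20523465] [0.71925529 0.04663922 0.22029126]
```

```bash
python3 -c "
from rig import manip
print(manip.sign_off())"
```

```text
the job is handed in; nothing more can be done
None
```

I handed the job in with the shaker switched off first and back on at the end, the yellow ear defenders hanging on the rail and all three bottles present (pink, blue, green; no amber seen) upright on the mat; the last camera check showed all of this, but no verdict came back.

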